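# Close the filter cell with its bayonet collar

### The job

Load exactly two of the four filters from the tray into the bore of the filter cell, flat one on the other, and leave the other two lying on the tray. Then set the knurled collar over the barrel, skirt down, and turn it, pressing lightly and without forcing it, until its hidden keyways drop over the pins. Push it fully home against the spring and finish still gripping it and holding it pushed home, so that a colleague can tighten its lock screw, and leave the aluminium dish, the small white vial and the spare objective undisturbed.

Things in the scene. Friction and masses are not known exactly. Their poses are not given: they have to be found in the camera images.
- cell: filter cell, fixed: aluminium foot plate 84 x 84 x 10 mm, dark tube body 52 mm across up to 34.5 mm height, then the grey barrel, 40 mm across, to 56 mm. Four steel pins 5 mm thick stick out of the barrel along this frame's +x, +y, -x, -y to 24.5 mm from the axis; their upper sides are 9 mm below the barrel's mouth. Origin at the centre of the underside, z up
- cell_mouth (a point): centre of the barrel's mouth, 56 mm above the worktop, z up; bore 34 mm wide, the last 6 mm of the barrel taper to 36 mm outside. A filter let go in the mouth drops on the sprung ring below
- pressure_ring (a joint): sprung ring in the bore that the filters lie on: 0 = up, its top 13 mm below the mouth; positive = pressed down (m), at most 0.006. 5 N start to move it, 1 N more for each mm. Two filters stand 3 mm proud of the mouth, so the collar when home presses it down 3 mm; if let go the collar is lifted again
- collar: knurled aluminium bayonet collar with a window on top, 57 mm across, 26 mm high, 90 g, standing skirt down; origin at the centre of the skirt's lower edge, z up. Inside 20 mm deep, 43 mm across, with four keyways 8 mm wide, 90 degrees apart, hidden in the skirt and open at its edge; their direction is not marked and not given by this frame's x and y
- collar_top (a point): centre of the collar's top face, 26 mm above its origin. With the keyways off the pins the skirt rests on the pins: this point 73 mm above the worktop. With them on the pins it drops freely 8 mm to the filters, then 3 mm more against the spring until the top meets the mouth: fully home, this point 62 mm above the worktop
- tray: dark octagonal tray, 150 x 170 mm, fixed; the filters lie on its tan pad, 16 mm above the worktop; origin at the centre of its underside
- filter_1: mounted filter: dark glass in a steel ring, 32 mm across, 8 mm thick, 30 g, lower edge bevelled 1.5 mm (all four alike); origin at the centre of its underside, z up through its flat faces; one of four on the tray, about 62 mm apart in a square along the tray's axes
- filter_2: mounted filter: dark glass in a steel ring, 32 mm across, 8 mm thick, 30 g, lower edge bevelled 1.5 mm (all four alike); origin at the centre of its underside, z up through its flat faces
- filter_3: mounted filter: dark glass in a steel ring, 32 mm across, 8 mm thick, 30 g, lower edge bevelled 1.5 mm (all four alike); origin at the centre of its underside, z up through its flat faces
- filter_4: mounted filter: dark glass in a steel ring, 32 mm across, 8 mm thick, 30 g, lower edge bevelled 1.5 mm (all four alike); origin at the centre of its underside, z up through its flat faces
- dish: aluminium dish with lid and black tab, 63 mm across, 38 mm high, standing loose; bystander, origin at its foot
- vial: white capped vial, 22 mm across, 46 mm high, standing loose; bystander, origin at its foot
- objective: spare microscope objective, 30 mm across, 48 mm high, standing loose; bystander, origin at its foot

How it is judged:
By the outcome, as a careful person would: the job done as asked, in the order asked, and still so for the second after the job is handed in, while the arm keeps its last pose, push and grip.
It also fails if it takes over 72 s, if anything falls off the work surface, if the arm or the gripper's body presses on something with over 40 N, if the wrist force passes 120 N, or if a joint passes its speed limit or range.

### The arm

A 7-joint arm with a two-finger parallel gripper is mounted at the origin on a cart in front of the work surface, level with it; the furniture and walls round the work are solid. World frame = base frame: x ahead of the robot, y to its left, z up, the work surface at z = 0. Lengths are in mm, angles in rad, forces in N, time in s.
With the tool pointing down it reaches from about 350 to 900 mm from the base axis. Payload 19.9 kg.
Tool frame: the origin (TCP) lies at the very end of the fingers, on their centre line; the grasp point (between the pads) lies 19 mm behind it (manip.grasp_offset is the distance from the TCP to the grasp point, in mm); y points along the fingers, x is the direction in which the jaws open and shut, and the axes are right-handed (so a half turn about y gives the same grasp; the last joint's range is limited). The gripper opens to 85 mm and grips with 20 to 120 N. Pads are 22 mm wide; open, the fingers measure 114 mm over their backs; the gripper's body (76 mm by 85 mm) begins 54 mm behind the grasp point. The pads swing forward as they close: fully open they stand 13 mm farther back than shut.
Start: joints at [1.139, 0.417, -0.01, 1.614, 0.005, 1.111, -0.053], TCP at [238.074, -577.86, 231.26] pointing down, gripper open.
Joint ranges: [-2.81, 2.81], [-0.39, 2.02], [-1.27, 1.25], [0.06, 2.57], [-1.19, 4.33], [0.19, 2], [-2.82, 2.82]. Speed limits (rad/s): [1.89, 1.89, 2.39, 2.39, 3.01, 3.01, 3.01].

### API

Orientations are given as a 3x3 rotation matrix whose columns are the frame's x, y, z axes.
In Python, from cell import manip, get_image, ticket gives the robot as it stands. The module is installed in compiled form; this text tells all that it offers.
- The arm moves only by the shell command python3 -m jog 'ROWS'. ROWS is JSON, a list of rows, each a list of 7 numbers: the shift along the world's x, y, z in mm, then the turn, a rotation vector about the world's x, y, z in rad, then the closure, from 0 (fully open) to 1 (shut). In form: [[dx, dy, dz, rx, ry, rz, gripper], ...]. A call has 1 to 5 rows; each row shifts and turns the commanded pose from where the row before left it; what a row does not reach is not made up. A row lasts 1/8 s, in which the tool goes at most 62.5 mm and 10.7 degrees, less where a joint would pass 70% of its speed; a pose out of reach is approached as far as the arm can. A call is refused whole if a number of a shift passes 62.5 or a number of a turn 0.188, either way. A call with a gripper value outside its range is refused whole. The fingers move at their own pace and stop on an object; the grip force is fixed at half the most. Time passes only in rows, so rows that do not move let the fingers close. It gives the time, the measured TCP pose, the force and the opening at its end, in the units of the state.
- manip.read_state(): the state, without advancing time (a new reading comes with each control period).
- get_image(name): name is "scene" or "top" or "wrist"; returns a dict with "image" (400x640x3 uint8, red, green, blue), "mtx" (3x3 intrinsics, pixels), "xyz" and "attitude" of the camera in the world; the wrist camera has in their place "tool_from_camera" (4x4, takes a point from camera to tool coordinates, whose origin is the TCP and whose axes are the tool frame's). Camera axes: x right, y down, z forward; pixel columns grow to the right and rows downward; lengths in mm; the calibration is good to about 2 mm. A picture is of the moment at which its call begins: read the wrist's pose just before it. There is no depth.
- ticket.sign_off(): hands the job in, once; it reports no verdict.
The state is a dict: "time": time; "joints": joint angles; "qvel": joint speeds; "joint_torque": joint torques, N m; "tcp_pos": TCP position; "tool_rot": TCP orientation; "ft_force": force on the tool from outside, world axes, zero at the start; "ft_torque": the same for the moment, N m; "opening": finger opening in mm.
Only numpy, scipy, OpenCV 4.12 (cv2) and the standard library are available. Lean on these libraries where they do the work, as an engineer would, in place of code of your own. Each camera call takes 0.05 s, during which the arm holds its last target.

## Working session

There is one attempt and no reset: what is moved stays moved. The work goes in short steps, Python scripts to look and compute and a shell command to move; the robot and the scene stay as the last step left them, time stands still between calls to the robot, and variables do not carry over. Pictures are saved under pics/ and viewed, and the job is handed in when it is done.

```bash
mkdir -p pics; ls; python3 - <<'E'
from cell import manip,get_image,ticket
import cv2,numpy as np
np.set_printoptions(suppress=True,precision=4)
s=manip.read_state(); print({k:s[k] for k in('time','tcp_pos','tool_rot','ft_force','opening','joints')}, manip.grasp_offset)
for n in('scene','top','wrist'):
    d=get_image(n); cv2.imwrite(f'pics/a_{n}.png',d['image'][:,:,::-1])
    print(n,{k:v for k,v in d.items() if k!='image'})
E
```

```text
pics
{'time': 0.0, 'tcp_pos': array([ 237.9256, -577.5455,  230.6741]), 'tool_rot': array([[ 0.381 , -0.0006,  0.9246],
       [-0.9246,  0.0011,  0.381 ],
       [-0.0013, -1.    , -0.0001]]), 'ft_force': array([ 0.1686,  0.2399, -0.5831]), 'opening': 85.52459604010247, 'joints': array([ 1.1385,  0.4179, -0.0103,  1.6142,  0.0047,  1.1107, -0.053 ])} 18.700000000000003
scene {'mtx': array([[363.181 ,   0.    , 322.2617],
       [  0.    , 363.181 , 195.6808],
       [  0.    ,   0.    ,   1.    ]]), 'xyz': array([1110.2809, -307.3795,  648.9292]), 'attitude': array([[ 0.5457,  0.5743, -0.6103],
       [ 0.838 , -0.3769,  0.3947],
       [-0.0033, -0.7267, -0.6869]])}
top {'mtx': array([[516.9831,   0.    , 321.9396],
       [  0.    , 516.9831, 199.6493],
       [  0.    ,   0.    ,   1.    ]]), 'xyz': array([  83.5075, -139.063 , 1327.4725]), 'attitude': array([[ 0.3012, -0.8838,  0.3579],
       [-0.9535, -0.281 ,  0.1086],
       [ 0.0046, -0.374 , -0.9274]])}
wrist {'mtx': array([[343.8676,   0.    , 321.2605],
       [  0.    , 343.8676, 195.423 ],
       [  0.    ,   0.    ,   1.    ]]), 'tool_from_camera': array([[   1.    ,   -0.0007,   -0.0004,   -1.2391],
       [   0.0002,   -0.3088,    0.9511, -142.7762],
       [  -0.0007,   -0.9511,   -0.3088,   78.9721],
       [   0.    ,    0.    ,    0.    ,    1.    ]])}
```

View pics/a_top.png

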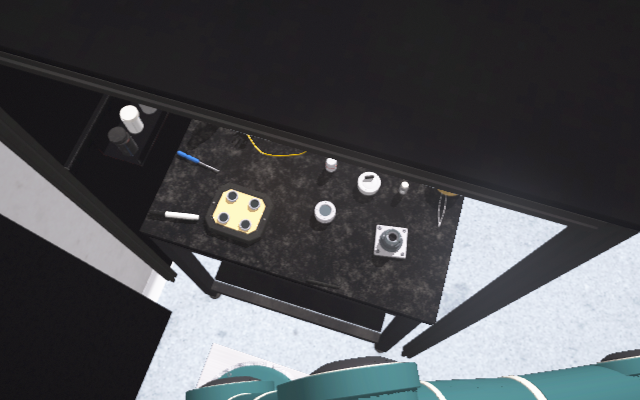

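View pics/a_scene.png

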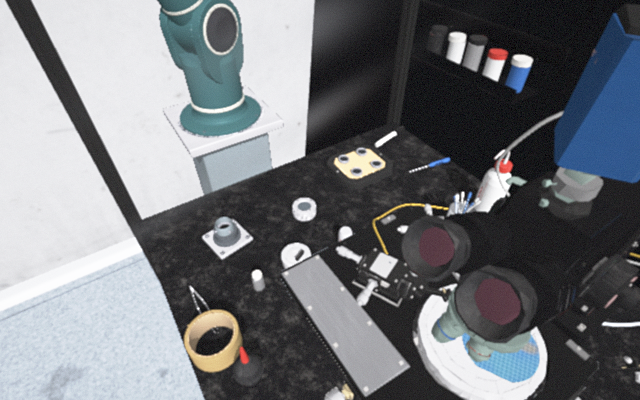

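View pics/a_wrist.png

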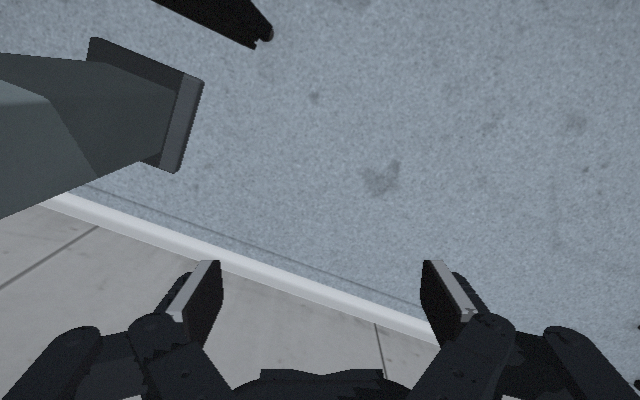

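Top view: tray near (238,213), collar (325,211), cell (391,240), dish (369,183), vial or objective at (331,165) and (404,187). I'll zoom in and measure.

```bash
cat > h.py <<'E'
import numpy as np,cv2
from cell import manip,get_image,ticket
np.set_printoptions(suppress=True,precision=2)
def w(d,u,v,z,st=None):
    """pixel->world at height z"""
    if 'xyz' in d: R=np.array(d['attitude']);c=np.array(d['xyz'])
    else:
        T=np.array(d['tool_from_camera']);A=np.array(st['tool_rot'])
        R=A@T[:3,:3]; c=A@T[:3,3]+np.array(st['tcp_pos'])
    r=R@np.linalg.solve(np.array(d['mtx']),[u,v,1.])
    return c+r*(z-c[2])/r[2]
def px(d,P,st=None):
    if 'xyz' in d: R=np.array(d['attitude']);c=np.array(d['xyz'])
    else:
        T=np.array(d['tool_from_camera']);A=np.array(st['tool_rot'])
        R=A@T[:3,:3]; c=A@T[:3,3]+np.array(st['tcp_pos'])
    q=R.T@(np.array(P,float)-c); p=np.array(d['mtx'])@q; return p[:2]/p[2]
E
python3 - <<'E'
from h import *
d=get_image('top')
im=d['image'][130:280,130:480,::-1]
a=cv2.resize(im,None,fx=2.28,fy=2.28,interpolation=cv2.INTER_CUBIC); cv2.imwrite('pics/b_top.png',a)
s=get_image('scene')
im=s['image'][110:310,180:400,::-1]
cv2.imwrite('pics/b_scene.png',cv2.resize(im,None,fx=3,fy=3,interpolation=cv2.INTER_CUBIC))
for n,u,v,z in [('tray',238,213,16),('collar',325,211,26),('mouth',391,238,56),('dish',369,183,38),('a',331,162,46),('b',404,186,46),('f',232,197,24),('f',255,204,24),('f',245,225,24),('f',224,218,24)]: print(n,w(d,u,v,z))
for n,u,v,z in [('collar',304,205,26),('mouth',227,224,56),('a',345,232,46),('b',258,274,46),('f',371,151,24)]: print(n,w(s,u,v,z))
E
```

```text
tray [483.7  219.13  16.  ]
collar [556.87  -4.46  26.  ]
mouth [ 526.52 -191.87   56.  ]
dish [666.68 -95.62  38.  ]
a [692.22  20.86  46.  ]
b [ 683.23 -188.48   46.  ]
f [519.78 249.18  24.  ]
f [519.51 182.45  24.  ]
f [455.01 186.94  24.  ]
f [456.56 247.51  24.  ]
collar [560.14  -4.59  26.  ]
mouth [ 544.57 -191.23   56.  ]
a [698.7   17.54  46.  ]
b [ 693.35 -189.28   46.  ]
f [475.17 271.1   24.  ]
```

View pics/b_top.png

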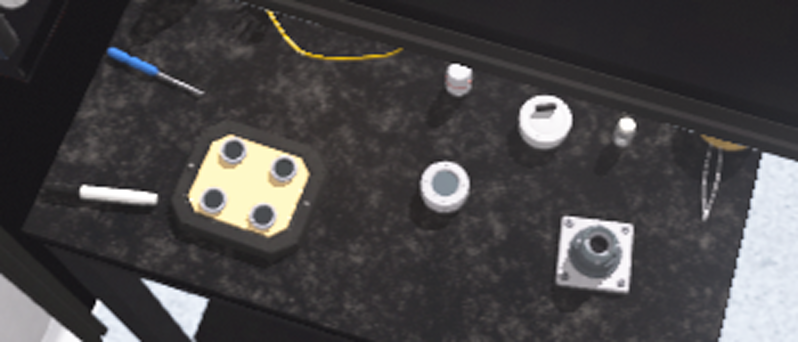

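View pics/b_scene.png

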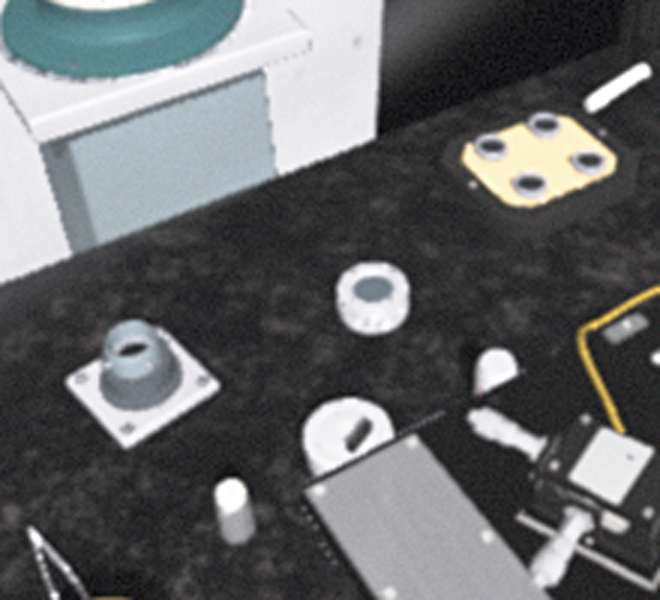

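```bash
python3 - <<'E'
from h import *
d=get_image('top')
for n,u,v,z in [('corner R front',437,322,0),('cornerLfront',141,230,0),('cornerRback',463,197,0),('Lback',195,125,0),('postR foot?',405,355,0),('postL',172,278,0),('mouth',392.7,237.9,56),('shelf edge',320,160,0)]: print(n,w(d,u,v,z))
s=get_image('scene')
for n,u,v,z in [('R front',140,217,0),('L front',398,125,0),('mouth',225,227,56),('postbottom',150,290,0)]: print(n,w(s,u,v,z))
cv2.imwrite('pics/c_s.png',cv2.resize(s['image'][0:240,0:320,::-1],None,fx=2.5,fy=2.5))
for z in (0,200,400,600,800): print(z,px(d,[400,-350,z]),px(s,[400,-350,z]),px(d,[238,-578,z]))
E
```

```text
corner R front [ 365.75 -361.62    0.  ]
cornerLfront [363.52 455.32   0.  ]
cornerRback [ 722.13 -354.73    0.  ]
Lback [708.22 442.72   0.  ]
postR foot? [ 263.29 -303.96    0.  ]
postL [267.52 322.37   0.  ]
mouth [ 528.11 -195.98   56.  ]
shelf edge [710.6   58.42   0.  ]
R front [ 352.14 -350.16    0.  ]
L front [387.61 456.35   0.  ]
mouth [ 550.47 -198.28   56.  ]
postbottom [ 575.78 -382.12    0.  ]
0 [435.52 307.63] [144.9  229.27] [513.48 401.34]
200 [454.49 291.22] [110.96 162.82] [547.66 400.14]
400 [480.86 268.41] [61.14 65.31] [596.46 398.43]
600 [520.01 234.53] [-19.07 -91.72] [671.78 395.8 ]
800 [584.23 178.98] [-169.72 -386.64] [803.36 391.2 ]
```

View pics/c_s.png

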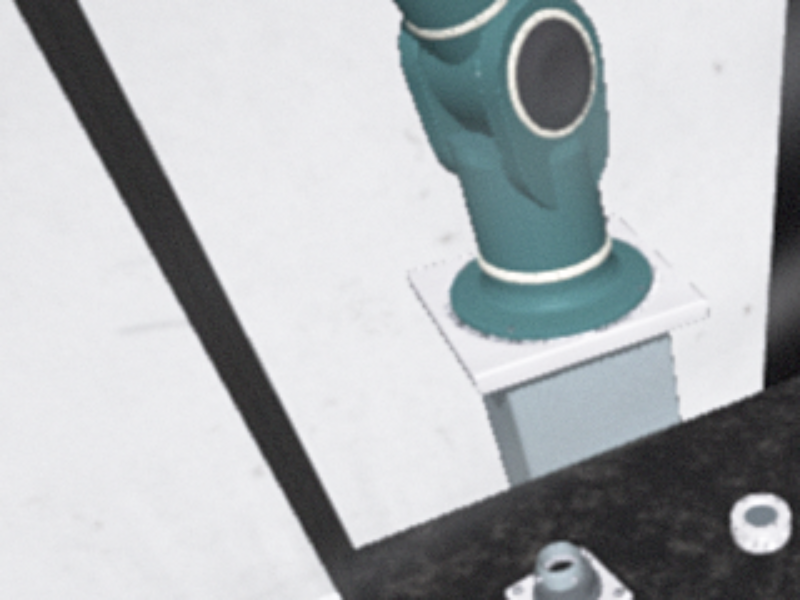

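```bash
python3 - <<'E'
from h import *
d=get_image('top');s=get_image('scene')
from scipy.optimize import least_squares
def line(dd,X,p,q):
    # distance of vertical line's projections from image line pq
    n=np.array([q[1]-p[1],p[0]-q[0]],float);n/=np.linalg.norm(n)
    return [ (px(dd,[X[0],X[1],z])-p)@n for z in (100,300,400)]
for ps,qs in [((16,4),(141,220)),((32,4),(142,215)),((6,4),(136,232))]:
  for pt,qt in [((405,355),(600,205)),((500,288),(640,202)),((500,306),(640,240))]:
    r=least_squares(lambda X:line(s,X,np.array(ps),np.array(qs))+line(d,X,np.array(pt),np.array(qt)),[350,-400])
    print(r.x,r.fun)
im=d['image'][150:400,380:640,::-1]
cv2.imwrite('pics/c_t.png',cv2.resize(im,None,fx=2.3,fy=2.3))
E
```

```text
[ 349.36 -362.93] [-3.56  0.13  2.59  1.48 -0.08 -1.1 ]
[ 347.36 -363.11] [-3.56  0.13  2.59 -1.16  0.04  0.82]
[ 319.39 -365.62] [-3.48  0.13  2.53 -2.3   0.1   1.65]
[ 331.14 -349.08] [-1.16  0.04  0.84  1.5  -0.07 -1.09]
[ 332.08 -349.02] [-1.16  0.04  0.84 -1.16  0.05  0.84]
[ 306.12 -350.55] [-1.14  0.04  0.83 -2.29  0.1   1.67]
[ 368.2  -377.18] [-1.51  0.04  1.09  1.48 -0.07 -1.08]
[ 363.23 -377.68] [-1.5   0.04  1.08 -1.15  0.05  0.83]
[ 332.77 -380.76] [-1.46  0.05  1.06 -2.28  0.11  1.66]
```

View pics/c_t.png

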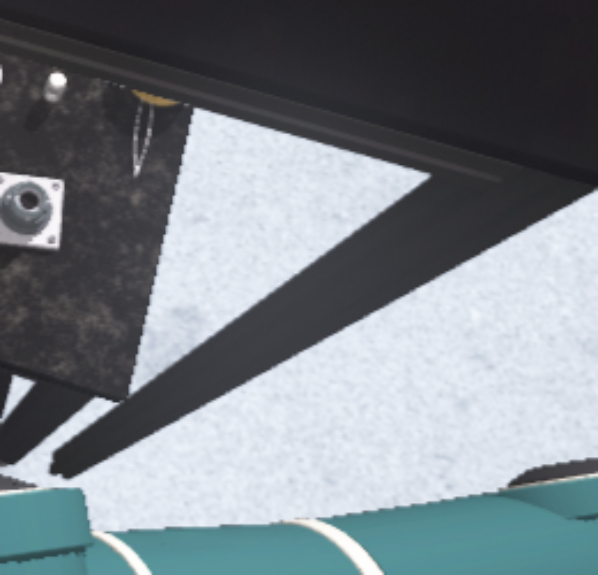

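The rack post stands at about x 310–370, y −350…−380, full height. It lies between the start pose and the bench, so I'll retract to about 345 mm radius before swinging past it.

```bash
python3 -m jog '[[-21,52,0,0,0,0,0.4],[-21,52,0,0,0,0,0.4],[-21,52,0,0,0,0,0.4],[-21,52,0,0,0,0,0.4],[-21,50,0,0,0,0,0.4]]'; python3 - <<'E'
from h import *
s=manip.read_state();print(s['joints'],s['tcp_pos'],s['opening'])
cv2.imwrite('pics/d_t.png',get_image('top')['image'][:,:,::-1])
E
```

```text
time: 1.08
tcp_pos: [132.4, -318.2, 231.2]
tool_rot: [[0.381, 0.0, 0.925], [-0.925, -0.0, 0.381], [0.0, -1.0, -0.0]]
ft_force: [0.5, -0.9, 1.5]
opening: 51.3
[ 1.13 -0.11 -0.04  2.24 -0.01  1.01 -0.09] [ 132.37 -318.24  231.2 ] 51.276760505638116
```

View pics/d_t.png

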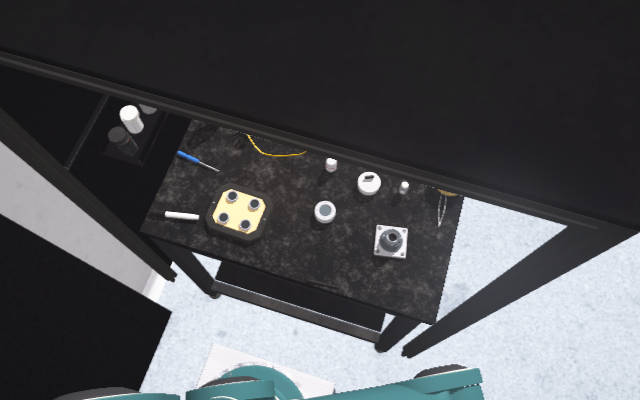

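The arm has retracted, nothing touched, and the joint values fit a simple planar model. Now I'll swing past the post.

```bash
python3 -m jog '[[34,20,0,0,0,0.1,0.4],[32,21,0,0,0,0.1,0.4],[33,21,0,0,0,0.1,0.4],[35,42,0,0,0,0.094,0.4],[35,44,0,0,0,0,0.4]]'; python3 -m jog '[[40,40,0,0,0,0,0.4],[45,20,-16,0,0,0,0.4],[45,10,-20,0,0,0,0.4],[45,5,-20,0,0,0,0.4],[45,0,-10,0,0,0,0.4]]'
```

```text
time: 1.75
tcp_pos: [303.1, -170.6, 231.5]
tool_rot: [[0.707, 0.001, 0.707], [-0.707, -0.0, 0.707], [0.001, -1.0, 0.0]]
ft_force: [1.2, -1.1, -0.0]
opening: 51.5
time: 2.38
tcp_pos: [523.3, -96.4, 164.1]
tool_rot: [[0.707, -0.001, 0.707], [-0.707, 0.0, 0.707], [-0.001, -1.0, -0.0]]
ft_force: [-0.6, -0.8, 1.2]
opening: 51.1
```

```bash
python3 - <<'E'
from h import *
s=manip.read_state();d=get_image('wrist');print(s['tcp_pos'],s['joints'])
cv2.imwrite('pics/e_w.png',d['image'][:,:,::-1])
for n,P in [('mouth',[545,-197,56]),('collar',[559,-5,26])]: print(n,px(d,P,s))
E
```

```text
[523.29 -96.4  164.09] [ 0.57  0.38 -0.54  1.89  0.24  0.93 -0.87]
mouth [429.22 258.1 ]
collar [271.76  69.5 ]
```

View pics/e_w.png

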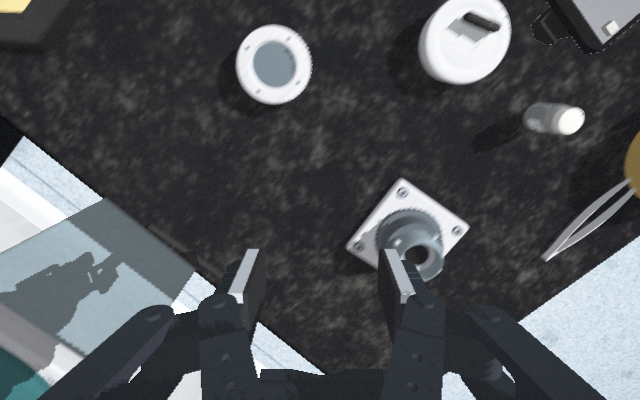

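The wrist view shows the collar at (274,64), the cell mouth near (416,254) partly behind a finger, the dish at (465,40), the vial at (555,120) and the tweezers on the right.

```bash
python3 - <<'E'
from h import *
s=manip.read_state();d=get_image('wrist')
print('collar top',w(d,274,64,26,s),'mouth',w(d,416,254,56,s))
a=[w(d,*p,10,s) for p in((402,181),(467,229),(347,246))]
for p in a: print(p)
print('plate centre',(a[1]+a[2])/2, np.linalg.norm(a[1]-a[0]),np.linalg.norm(a[2]-a[0]), np.degrees(np.arctan2(*(a[0]-a[2])[1::-1])))
cv2.imwrite('pics/f_w.png',cv2.resize(d['image'][160:300,300:500,::-1],None,fx=4,fy=4,interpolation=cv2.INTER_CUBIC))
E
```

```text
collar top [567.3   -3.32  26.  ] mouth [ 544.05 -185.58   56.  ]
[ 575.07 -148.15   10.  ]
[ 587.41 -226.24   10.  ]
[ 496.15 -159.67   10.  ]
plate centre [ 541.78 -192.96   10.  ] 79.06700595179966 79.7585942881585 8.309540472076424
```

View pics/f_w.png

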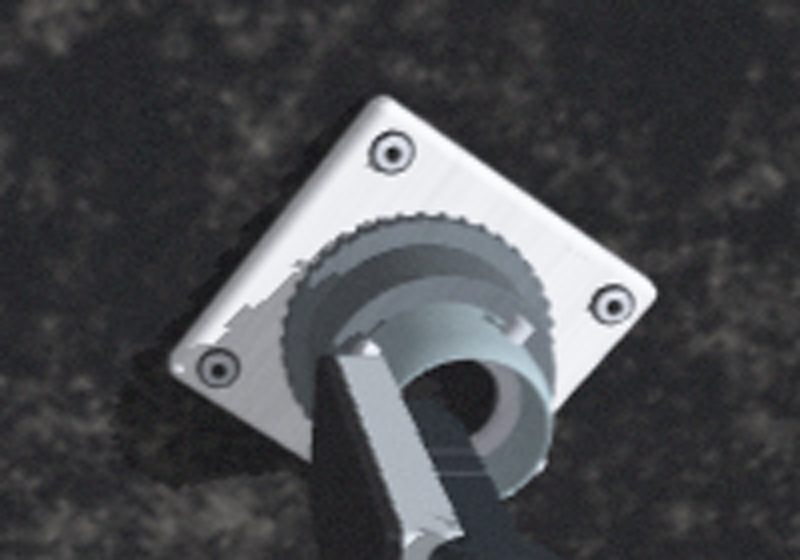

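```bash
python3 -m jog '[[0,50,0,0,0,0,0.4],[0,60,0,0,0,0,0.4],[-10,60,0,0,0,0,0.4],[-10,60,0,0,0,0,0.4],[-10,55,0,0,0,0,0.4]]'; python3 - <<'E'
from h import *
s=manip.read_state();d=get_image('wrist');print(s['tcp_pos'],s['joints'])
cv2.imwrite('pics/g_w.png',d['image'][:,:,::-1])
E
```

```text
time: 3.1
tcp_pos: [491.3, 189.9, 165.7]
tool_rot: [[0.707, 0.001, 0.707], [-0.707, -0.0, 0.707], [0.0, -1.0, 0.0]]
ft_force: [0.7, 0.1, -0.6]
opening: 51.4
[491.33 189.87 165.67] [ 0.1   0.39 -0.64  1.9   0.28  0.94 -1.46]
```

View pics/g_w.png

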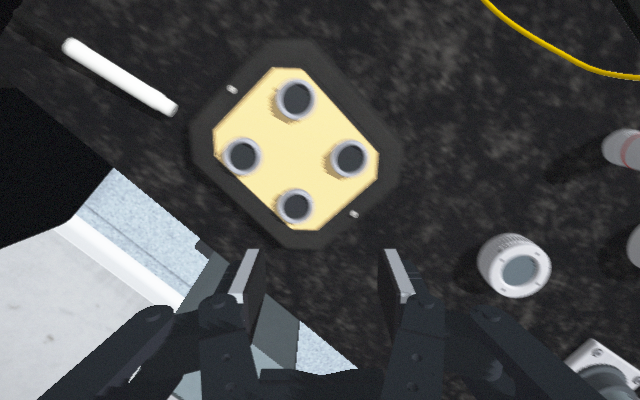

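Four filters show on the tan pad at about (297,100), (242,158), (350,160) and (295,207). I'll refine these from the dark-glass centroids.

```bash
python3 - <<'E'
from h import *
s=manip.read_state();d=get_image('wrist')
hsv=cv2.cvtColor(d['image'],cv2.COLOR_RGB2HSV);g=cv2.cvtColor(d['image'],cv2.COLOR_RGB2GRAY)
P=[]
for u,v in((297,100),(242,158),(350,160),(295,207)):
    m=np.zeros_like(g);cv2.circle(m,(u,v),17,255,-1)
    b=((g<90)&(m>0)).astype(np.uint8)
    n,l,st,c=cv2.connectedComponentsWithStats(b); k=1+np.argmax(st[1:,4])
    p=w(d,*c[k],24,s);P.append(p);print(c[k],st[k],p)
P=np.array(P);print(P.mean(0));print(np.linalg.norm(P[0]-P[1]),np.linalg.norm(P[0]-P[2]),np.linalg.norm(P[3]-P[2]),np.linalg.norm(P[3]-P[1]),np.linalg.norm(P[0]-P[3]))
print('collar',w(d,519,270,26,s))
cv2.imwrite('pics/h_w.png',cv2.resize(d['image'][60:250,180:400,::-1],None,fx=3,fy=3,interpolation=cv2.INTER_CUBIC))
E
```

```text
[303.68 102.8 ] [294  90  21  27 421] [523.95 254.81  24.  ]
[249.62 159.88] [240 148  20  26 372] [458.27 254.28  24.  ]
[356.75 162.99] [347 151  21  26 404] [520.73 188.84  24.  ]
[302.31 210.19] [293 200  20  23 348] [457.59 191.45  24.  ]
[490.13 222.35  24.  ]
65.6788863923889 66.05090262124651 63.19321157218856 62.841226197288556 91.75218164082436
collar [559.13   9.13  26.  ]
```

View pics/h_w.png

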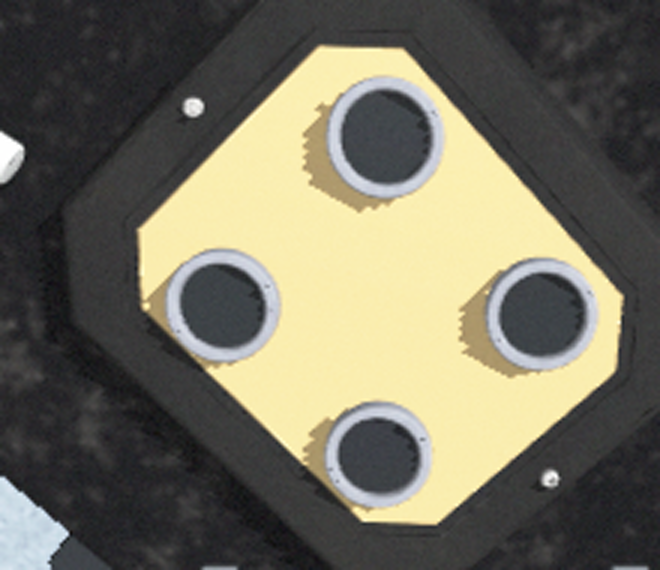

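```bash
python3 - <<'E'
from h import *
print(manip.read_state()['tcp_pos'],manip.read_state()['qvel'])
E
python3 -m jog '[[13,-4,-40,0,0,0,0.4],[13,0,-40,0,0,0,0.4],[0,0,0,0,0,0,0.4]]'; python3 - <<'E'
from h import *
s=manip.read_state();d=get_image('wrist');print(s['tcp_pos'],s['joints'],s['qvel'])
cv2.imwrite('pics/i_w.png',d['image'][:,:,::-1])
print(px(d,[521,189,24],s))
E
```

```text
[490.06 194.05 165.96] [ 0.07 -0.01  0.07  0.01  0.    0.    0.09]
time: 3.58
tcp_pos: [517.0, 183.1, 83.3]
tool_rot: [[0.706, -0.004, 0.708], [-0.708, -0.001, 0.706], [-0.002, -1.0, -0.004]]
ft_force: [-0.7, 0.3, 0.2]
opening: 51.6
[516.97 183.13  83.32] [ 0.06  0.54 -0.57  1.9   0.39  0.81 -1.51] [ 0.01 -0.07 -0.04 -0.02 -0.03  0.04  0.02]
[321.49 205.57]
```

View pics/i_w.png

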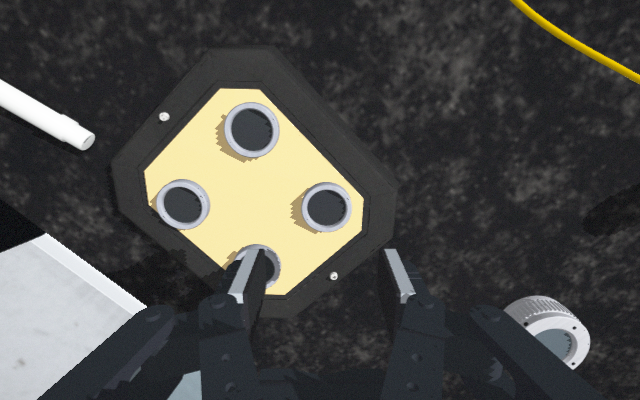

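```bash
cat >> h.py <<'E'
def glass(d,s,pts,z=24,r=20):
    g=cv2.cvtColor(d['image'],cv2.COLOR_RGB2GRAY);P=[]
    for u,v in pts:
        m=np.zeros_like(g);cv2.circle(m,(u,v),r,255,-1)
        b=((g<90)&(m>0)).astype(np.uint8)
        n,l,st,c=cv2.connectedComponentsWithStats(b);k=1+np.argmax(st[1:,4])
        p=w(d,*c[k],z,s);P.append(p);print(c[k],st[k],p)
    return np.array(P)
E
python3 - <<'E'
from h import *
s=manip.read_state();d=get_image('wrist');print(s['tcp_pos'],s['tool_rot'])
P=glass(d,s,[(251,130),(183,204),(326,207)])
print(np.linalg.norm(P[0]-P[1]),np.linalg.norm(P[0]-P[2]),np.linalg.norm(P[1]-P[2]))
T=s['tcp_pos']
print('below TCP at z24',px(d,[T[0],T[1],24],s),'tcp',px(d,T,s))
A=s['tool_rot']; print('fingers',px(d,T+A[:,0]*25.7,s),px(d,T-A[:,0]*25.7,s))
E
```

```text
[517.42 183.87  85.12] [[ 0.71 -0.    0.71]
 [-0.71 -0.    0.71]
 [-0.   -1.   -0.  ]]
[251.64 129.92] [ 233  111   39   40 1206] [525.54 251.66  24.  ]
[183.78 204.74] [ 166  188   37   35 1008] [460.28 251.06  24.  ]
[326.62 207.61] [ 308  191   38   35 1036] [522.43 186.07  24.  ]
65.25862315313807 65.66269659275386 89.91633773835734
below TCP at z24 [323.47 215.15] tcp [324.08 262.97]
fingers [379.2  262.94] [268.97 263.01]
```

```bash
python3 -m jog '[[5,2,-40,0,0,0,0.4],[0,0,0,0,0,0,0.4],[0,0,0,0,0,0,0.4]]'; python3 - <<'E'
from h import *
s=manip.read_state();d=get_image('wrist');print(s['tcp_pos'])
cv2.imwrite('pics/j_w.png',d['image'][:,:,::-1])
print(px(d,[522.4,186.1,24],s))
E
```

```text
time: 4.05
tcp_pos: [523.5, 186.5, 47.3]
tool_rot: [[0.707, 0.002, 0.707], [-0.707, 0.001, 0.707], [0.001, -1.0, 0.001]]
ft_force: [0.1, 0.1, -0.2]
opening: 51.0
[523.5  186.51  47.25]
[322.79 243.14]
```

View pics/j_w.png

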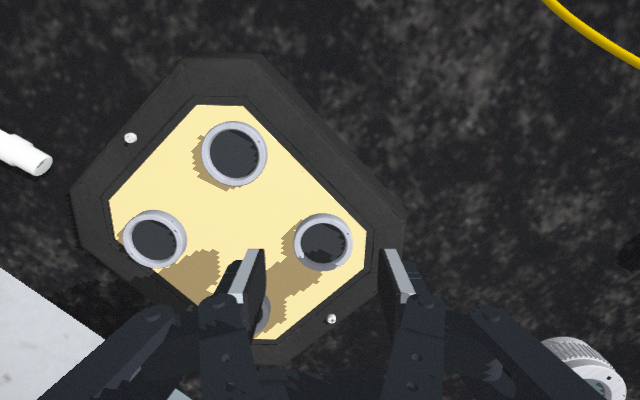

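```bash
python3 - <<'E'
from h import *
s=manip.read_state();print(s['tcp_pos'])
d=get_image('wrist');s=manip.read_state();print(s['tcp_pos'],s['joints'])
d=get_image('wrist');
P=glass(d,s,[(323,242)])
E
```

```text
[523.67 186.47  47.29]
[523.7  186.39  47.11] [ 0.02  0.6  -0.54  1.9   0.44  0.75 -1.55]
[322.92 242.36] [ 303  224   41   39 1232] [523.02 186.3   24.  ]
```

```bash
python3 -m jog '[[-0.5,0,-14.5,0,0,0,0.4],[0,0,-14.3,0,0,0,0.4],[0,0,0,0,0,0,0.4],[0,0,0,0,0,0,0.9],[0,0,0,0,0,0,0.9]]';python3 -m jog '[[0,0,0,0,0,0,0.9],[0,0,0,0,0,0,0.9]]'; python3 - <<'E'
from h import *
s=manip.read_state();d=get_image('wrist');print(s['tcp_pos'])
cv2.imwrite('pics/k_w.png',d['image'][:,:,::-1])
E
```

```text
time: 4.82
tcp_pos: [522.7, 186.4, 16.9]
tool_rot: [[0.707, 0.0, 0.707], [-0.707, 0.0, 0.707], [-0.0, -1.0, 0.0]]
ft_force: [-1.2, -0.4, 2.1]
opening: 28.4
time: 5.08
tcp_pos: [522.7, 186.3, 16.9]
tool_rot: [[0.707, 0.0, 0.707], [-0.707, 0.0, 0.707], [0.0, -1.0, 0.0]]
ft_force: [-3.1, -0.1, 6.0]
opening: 27.9
[522.7  186.32  16.85]
```

View pics/k_w.png

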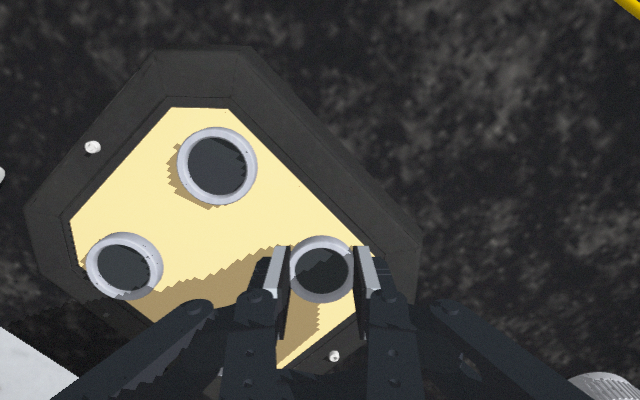

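The grip reads 28 mm where the filter is 32 mm, with +6 N vertical. The fingertips have probably reached the pad, so I'll open, rise 3 mm and regrip.

```bash
python3 -m jog '[[0,0,0,0,0,0,0.5],[0,0,3,0,0,0,0.5],[0,0,0,0,0,0,0.5]]';python3 -m jog '[[0,0,0,0,0,0,0.9],[0,0,0,0,0,0,0.9],[0,0,0,0,0,0,0.9],[0,0,0,0,0,0,0.9]]'
```

```text
time: 5.5
tcp_pos: [522.8, 186.1, 19.7]
tool_rot: [[0.707, 0.0, 0.708], [-0.708, 0.0, 0.707], [0.0, -1.0, 0.0]]
ft_force: [-0.2, -0.6, 0.2]
opening: 42.5
time: 6.0
tcp_pos: [522.7, 186.2, 19.9]
tool_rot: [[0.707, 0.0, 0.708], [-0.708, -0.0, 0.707], [0.0, -1.0, 0.0]]
ft_force: [-3.3, -1.3, 11.5]
opening: 27.4
```

```bash
python3 -m jog '[[0,0,15,0,0,0,0.9],[0,0,30,0,0,0,0.9],[0,0,40,0,0,0,0.9],[0,0,0,0,0,0,0.9]]'; python3 - <<'E'
from h import *
s=manip.read_state();d=get_image('wrist');print(s['tcp_pos'],s['joints'])
cv2.imwrite('pics/l_w.png',d['image'][:,:,::-1])
d=get_image('scene');cv2.imwrite('pics/l_s.png',cv2.resize(d['image'][40:200,270:450,::-1],None,fx=4,fy=3.5,interpolation=cv2.INTER_CUBIC))
E
```

```text
time: 6.5
tcp_pos: [524.0, 186.8, 107.7]
tool_rot: [[0.707, 0.005, 0.708], [-0.708, 0.001, 0.707], [0.002, -1.0, 0.004]]
ft_force: [-0.3, -0.5, -0.4]
opening: 27.2
[524.04 186.76 107.72] [ 0.07  0.51 -0.59  1.88  0.37  0.86 -1.5 ]
```

View pics/l_w.png

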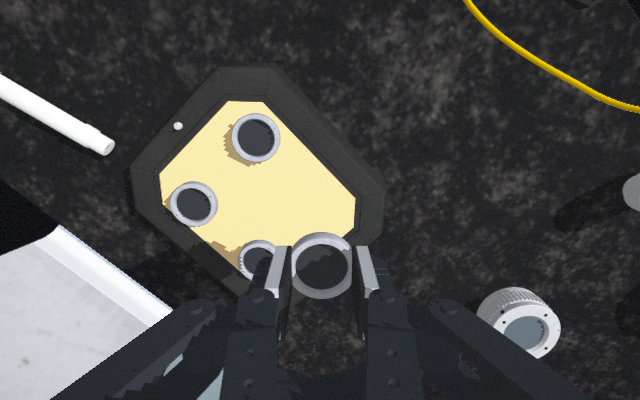

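View pics/l_s.png

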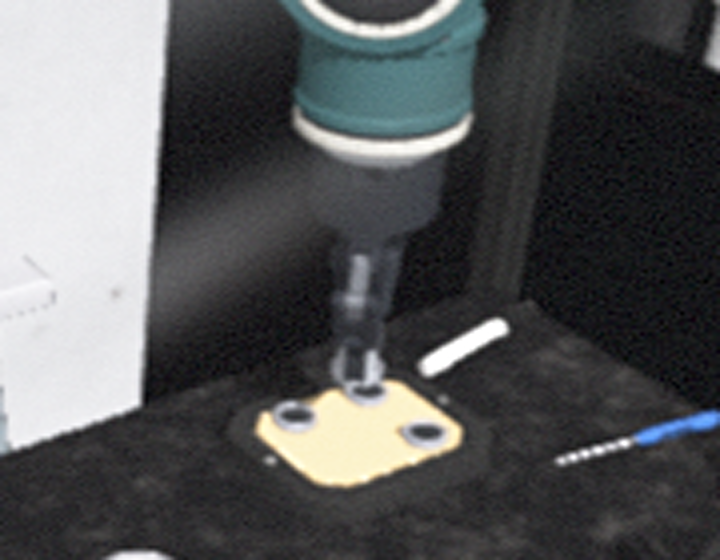

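The filter is held squarely, with its ring centred at (322,265). I'm moving to just short of the cell so the mouth stays visible ahead of the held filter.

```bash
python3 -m jog '[[0,-45,0,0,0,0,0.9],[-2,-55,0,0,0,0,0.9],[-3,-55,0,0,0,0,0.9],[-3,-55,0,0,0,0,0.9],[-3,-55,0,0,0,0,0.9]]';python3 -m jog '[[-3,-55,0,0,0,0,0.9],[-3,-55,0,0,0,0,0.9],[-3,-41,0,0,0,0,0.9],[0,0,0,0,0,0,0.9],[0,0,0,0,0,0,0.9]]'; python3 - <<'E'
from h import *
s=manip.read_state();d=get_image('wrist');print(s['tcp_pos'],s['joints'])
cv2.imwrite('pics/m_w.png',d['image'][:,:,::-1])
E
```

```text
time: 7.22
tcp_pos: [510.7, -80.6, 103.7]
tool_rot: [[0.707, -0.001, 0.707], [-0.707, 0.0, 0.707], [-0.001, -1.0, -0.001]]
ft_force: [0.4, 0.3, -0.9]
opening: 27.1
time: 7.85
tcp_pos: [502.3, -229.0, 103.8]
tool_rot: [[0.707, -0.001, 0.707], [-0.707, 0.001, 0.707], [-0.002, -1.0, -0.0]]
ft_force: [0.2, 0.3, -0.5]
opening: 27.4
[ 502.28 -228.98  103.78] [ 0.79  0.5  -0.52  1.89  0.32  0.84 -0.69]
```

View pics/m_w.png

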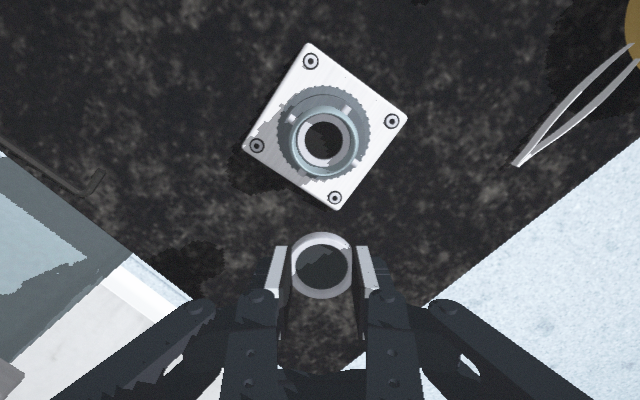

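Clear view of the cell: mouth at about (322,140), screws at (311,61), (392,121), (335,198) and (257,146), pins visible on the barrel, and the held filter at (322,266).

```bash
python3 - <<'E'
from h import *
s=manip.read_state();d=get_image('wrist')
print(s['tcp_pos'])
cv2.imwrite('pics/n_w.png',cv2.resize(d['image'][75:205,230:420,::-1],None,fx=4.2,fy=4.2,interpolation=cv2.INTER_CUBIC))
cv2.imwrite('pics/n2_w.png',cv2.resize(d['image'][220:310,260:390,::-1],None,fx=5,fy=5,interpolation=cv2.INTER_CUBIC))
sc=np.array([w(d,*p,10,s) for p in((311,61),(392,121),(335,198),(257,146))]);print(sc,sc.mean(0))
print([np.linalg.norm(sc[i]-sc[(i+1)%4]) for i in range(4)],[np.degrees(np.arctan2(*(sc[i]-sc[(i+1)%4])[1::-1])) for i in range(4)])
P=glass(d,s,[(322,138)],56,25)
glass(d,s,[(322,266)],s['tcp_pos'][2]+4,30)
E
```

```text
[ 502.49 -228.56  103.98]
[[ 562.85 -156.84   10.  ]
 [ 574.57 -222.09   10.  ]
 [ 508.98 -234.13   10.  ]
 [ 497.29 -168.86   10.  ]] [ 535.92 -195.48   10.  ]
[np.float64(66.29603574619841), np.float64(66.68356909041475), np.float64(66.31491083907963), np.float64(66.65814513133282)] [np.float64(100.17930913107095), np.float64(10.403283275127649), np.float64(-79.84259577182067), np.float64(-169.6128512696404)]
[323.68 140.45] [ 305  122   38   38 1111] [ 537.53 -193.47   56.  ]
[321.27 266.43] [ 296  244   52   46 1835] [ 501.9  -227.31  107.98]
```

View pics/n_w.png

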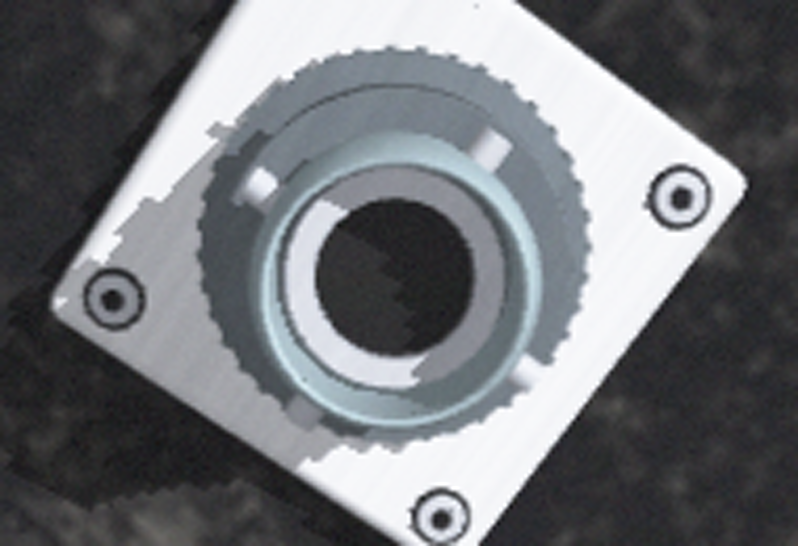

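View pics/n2_w.png

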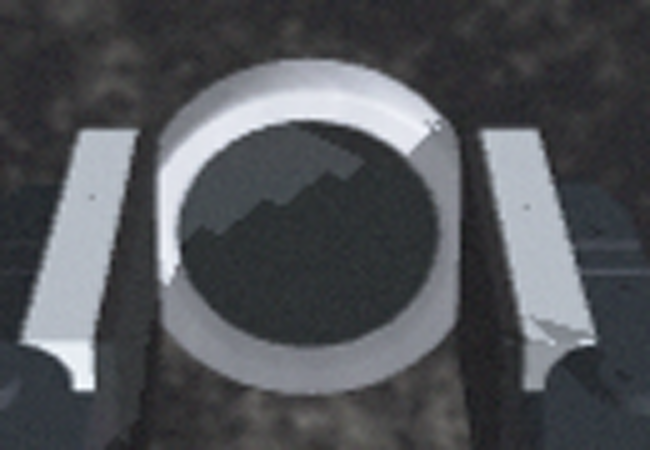

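```bash
cat >> h.py <<'E'
def circ(im,d,s,c,r,f,off,col):
    t=np.linspace(0,2*np.pi,73)
    p=np.array([px(d,[c[0]+r*np.cos(a),c[1]+r*np.sin(a),c[2]],s) for a in t])
    p=((p-np.array(off)+.5)*f)
    cv2.polylines(im,[np.round(p*16).astype(np.int32)],True,col,1,cv2.LINE_AA,4)
E
python3 - <<'E'
from h import *
s=manip.read_state();d=get_image('wrist')
print(w(d,323.68,140.45,43,s), s['tcp_pos'])
c=np.array([535.9,-195.2])
im=cv2.resize(d['image'][75:205,230:420,::-1],None,fx=4.2,fy=4.2,interpolation=cv2.INTER_CUBIC)
for r,z,col in((18,56,(0,0,255)),(17,56,(0,255,255)),(17,43,(255,0,255)),(26,34.5,(0,255,0))): circ(im,d,s,[*c,z],r,4.2,(230,75),col)
cv2.imwrite('pics/o1.png',im)
T=s['tcp_pos']
im=cv2.resize(d['image'][220:310,260:390,::-1],None,fx=5,fy=5,interpolation=cv2.INTER_CUBIC)
for z,col in((4,(0,0,255)),(-4,(0,255,0))): circ(im,d,s,[T[0],T[1],T[2]+z],16 if z>0 else 14.5,5,(260,220),col)
cv2.imwrite('pics/o2.png',im)
E
```

```text
[ 536.29 -194.89   43.  ] [ 502.66 -228.48  104.15]
```

View pics/o1.png

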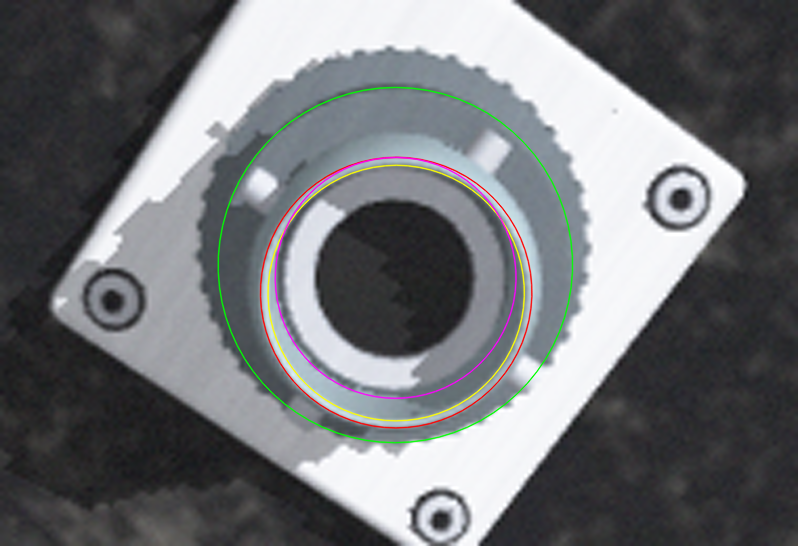

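View pics/o2.png

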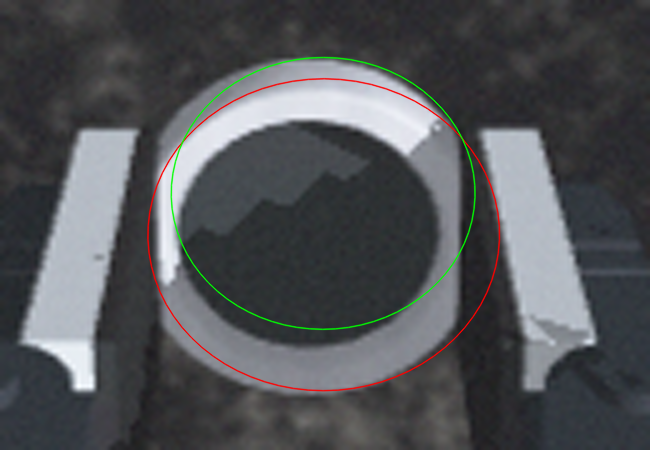

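Overlays fit well. The calibration puts the mouth at (536.2, −195.0). The held filter sits 1.3 mm toward −x of the tool in the same camera, so the TCP target is (537.3, −195.8).

```bash
python3 -m jog '[[17.5,16.5,-10,0,0,0,0.9],[17.2,16.2,-15,0,0,0,0.9],[0,0,-11,0,0,0,0.9],[0,0,0,0,0,0,0.9],[0,0,0,0,0,0,0.9]]'; python3 - <<'E'
from h import *
s=manip.read_state();d=get_image('wrist')
print(s['tcp_pos'],s['ft_force'])
T=s['tcp_pos']
c=[536.2,-195.0]
im=cv2.resize(d['image'][190:320,230:420,::-1],None,fx=4.2,fy=4.2,interpolation=cv2.INTER_CUBIC)
for r,z,col in((18,56,(0,0,255)),(26,34.5,(0,255,0))): circ(im,d,s,[*c,z],r,4.2,(230,190),col)
cv2.imwrite('pics/p1.png',im)
E
```

```text
time: 8.62
tcp_pos: [537.0, -197.7, 68.8]
tool_rot: [[0.706, 0.0, 0.708], [-0.708, -0.0, 0.706], [0.0, -1.0, -0.0]]
ft_force: [0.2, -0.4, -0.1]
opening: 27.1
[ 537.05 -197.66   68.83] [ 0.2  -0.43 -0.15]
```

View pics/p1.png

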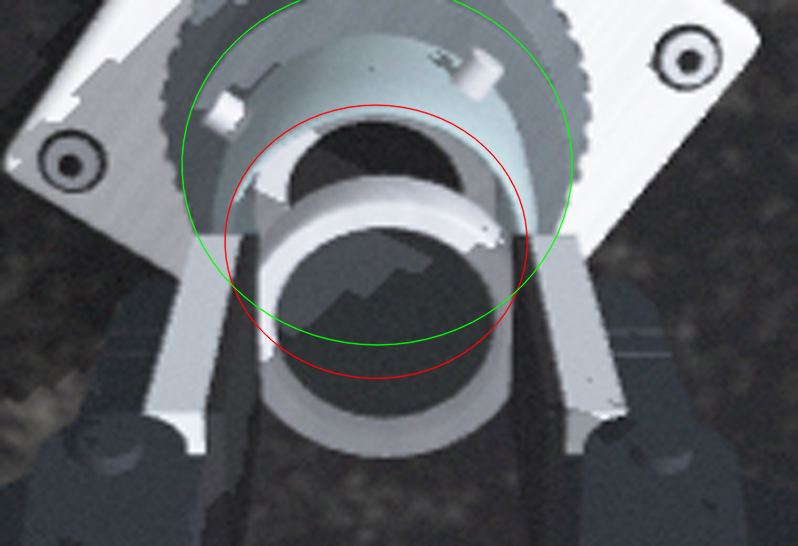

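```bash
python3 -m jog '[[0,0,0,0,0,0,0.9]]'; python3 - <<'E'
from h import *
for i in range(3):
    s=manip.read_state();print(s['tcp_pos'],s['qvel'].round(3),s['ft_force']); get_image('wrist')
E
```

```text
time: 8.8
tcp_pos: [537.3, -197.6, 69.0]
tool_rot: [[0.706, 0.0, 0.708], [-0.708, -0.0, 0.706], [0.001, -1.0, 0.0]]
ft_force: [0.5, -0.8, 0.3]
opening: 27.5
[ 537.27 -197.61   68.95] [-0.  0.  0. -0.  0. -0. -0.] [ 0.5  -0.81  0.29]
[ 537.27 -197.52   68.86] [-0.  0. -0. -0.  0. -0. -0.] [-0.36 -0.48 -0.47]
[ 537.28 -197.48   68.77] [-0.  0.  0.  0.  0. -0.  0.] [-1.02 -0.08 -0.41]
```

```bash
python3 -m jog '[[-0.3,2,-5,0,0,0,0.9],[0,0,-3,0,0,0,0.9],[0,0,0,0,0,0,0.9]]'; python3 - <<'E'
from h import *
s=manip.read_state();d=get_image('wrist')
print(s['tcp_pos'],s['ft_force'])
c=[536.2,-195.0]
im=cv2.resize(d['image'][190:320,230:420,::-1],None,fx=4.2,fy=4.2,interpolation=cv2.INTER_CUBIC)
for r,z,col in((18,56,(0,0,255)),): circ(im,d,s,[*c,z],r,4.2,(230,190),col)
cv2.imwrite('pics/p2.png',im)
E
```

```text
time: 9.32
tcp_pos: [536.8, -195.1, 60.1]
tool_rot: [[0.707, -0.001, 0.707], [-0.707, 0.0, 0.707], [-0.001, -1.0, -0.0]]
ft_force: [0.7, 0.3, -0.2]
opening: 27.3
[ 536.78 -195.06   60.09] [ 0.72  0.3  -0.16]
```

View pics/p2.png

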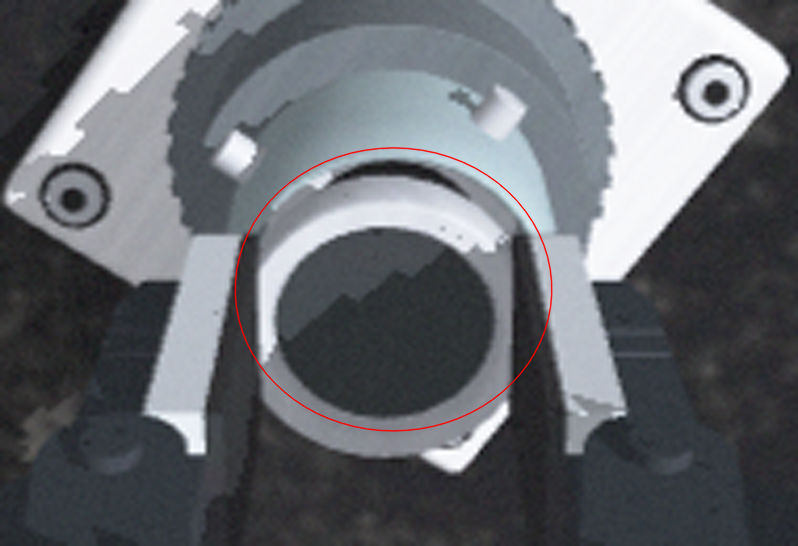

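```bash
python3 -m jog '[[0.5,-0.5,-1,0,0,0,0.9],[0,0,-1,0,0,0,0.9],[0,0,0,0,0,0,0.9]]'; python3 -m jog '[[0,0,-1,0,0,0,0.9],[0,0,0,0,0,0,0.9]]'; python3 - <<'E'
from h import *
s=manip.read_state();d=get_image('wrist')
print(s['tcp_pos'],s['ft_force'])
im=cv2.resize(d['image'][190:320,230:420,::-1],None,fx=4.2,fy=4.2,interpolation=cv2.INTER_CUBIC)
cv2.imwrite('pics/p3.png',im)
E
```

```text
time: 9.75
tcp_pos: [537.4, -195.7, 58.4]
tool_rot: [[0.707, -0.0, 0.708], [-0.708, 0.0, 0.707], [-0.0, -1.0, -0.0]]
ft_force: [-0.7, 0.5, -0.6]
opening: 27.5
time: 10.0
tcp_pos: [537.4, -195.6, 57.4]
tool_rot: [[0.707, -0.0, 0.708], [-0.708, 0.0, 0.707], [-0.0, -1.0, -0.0]]
ft_force: [0.4, -0.2, -0.7]
opening: 27.1
[ 537.43 -195.63   57.4 ] [ 0.39 -0.19 -0.67]
```

View pics/p3.png

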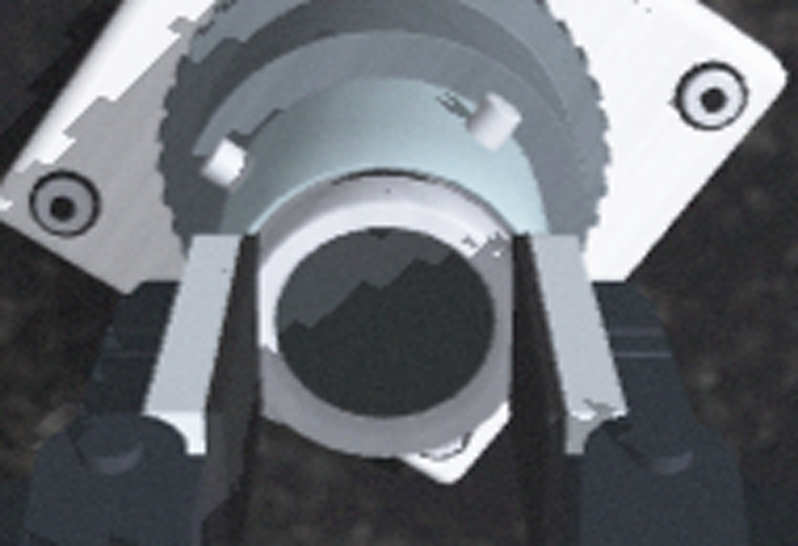

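```bash
python3 -m jog '[[0,0,-0.7,0,0,0,0.9],[0,0,-0.6,0,0,0,0.9],[0,0,0,0,0,0,0.9]]'
```

```text
time: 10.42
tcp_pos: [537.5, -195.6, 56.1]
tool_rot: [[0.707, -0.0, 0.708], [-0.708, 0.0, 0.707], [-0.0, -1.0, -0.0]]
ft_force: [0.0, -0.3, -0.2]
opening: 27.4
```

Inserted about 4 mm with no contact force, so I'm releasing it.

```bash
python3 -m jog '[[0,0,0,0,0,0,0.6],[0,0,0,0,0,0,0.4],[0,0,0,0,0,0,0.4],[-10,-10,30,0,0,0,0.4],[-10,-10,20,0,0,0,0.4]]'; python3 -m jog '[[0,0,0,0,0,0,0.4],[0,0,0,0,0,0,0.4]]'; python3 - <<'E'
from h import *
s=manip.read_state();d=get_image('wrist')
print(s['tcp_pos'],s['ft_force'])
im=cv2.resize(d['image'][100:300,200:440,::-1],None,fx=3,fy=3,interpolation=cv2.INTER_CUBIC)
cv2.imwrite('pics/q.png',im)
E
```

```text
time: 11.05
tcp_pos: [517.5, -215.8, 107.1]
tool_rot: [[0.707, 0.0, 0.707], [-0.707, -0.0, 0.707], [0.0, -1.0, 0.0]]
ft_force: [0.3, -0.7, 0.3]
opening: 51.5
time: 11.3
tcp_pos: [517.5, -215.3, 105.7]
tool_rot: [[0.707, -0.0, 0.707], [-0.707, 0.0, 0.707], [-0.0, -1.0, -0.0]]
ft_force: [0.1, -0.3, -0.3]
opening: 50.9
[ 517.46 -215.34  105.69] [ 0.11 -0.31 -0.35]
```

View pics/q.png

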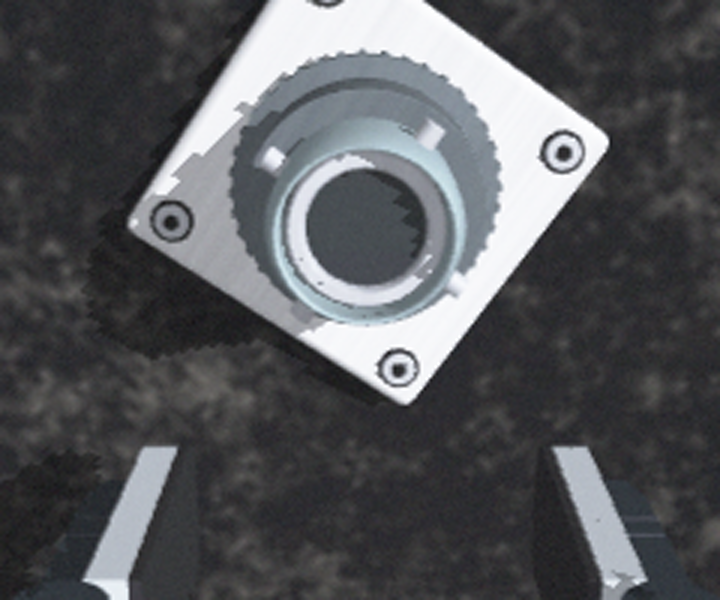

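The filter has dropped flat into the bore, its ring even all round. Next is the filter at about (459.8, 188.7).

```bash
python3 -m jog '[[-4,45,0,0,0,0,0.4],[-8,55,0,0,0,0,0.4],[-8,58,0,0,0,0,0.4],[-8,58,0,0,0,0,0.4],[-8,58,0,0,0,0,0.4]]';python3 -m jog '[[-8,58,-5,0,0,0,0.4],[-8,50,-20,0,0,0,0.4],[-5.5,22,-25,0,0,0,0.4],[0,0,0,0,0,0,0.4],[0,0,0,0,0,0,0.4]]'; python3 - <<'E'
from h import *
s=manip.read_state();d=get_image('wrist')
print(s['tcp_pos'],s['joints'])
cv2.imwrite('pics/r.png',d['image'][:,:,::-1])
u=px(d,[459.8,188.7,24],s);print(u)
g=glass(d,s,[tuple(int(x) for x in u)],24,22)
E
```

```text
time: 11.98
tcp_pos: [480.8, 60.6, 105.7]
tool_rot: [[0.707, -0.001, 0.707], [-0.707, 0.0, 0.707], [-0.001, -1.0, -0.0]]
ft_force: [1.8, 1.1, 0.3]
opening: 51.4
time: 12.6
tcp_pos: [460.0, 188.0, 56.1]
tool_rot: [[0.707, -0.001, 0.708], [-0.708, -0.0, 0.707], [-0.0, -1.0, -0.001]]
ft_force: [-0.8, -0.2, 0.9]
opening: 51.0
[460.03 188.    56.11] [ 0.03  0.51 -0.58  2.04  0.43  0.71 -1.61]
[322.47 233.73]
[321.55 234.52] [ 300  216   44   38 1292] [459.1  188.72  24.  ]
```

View pics/r.png

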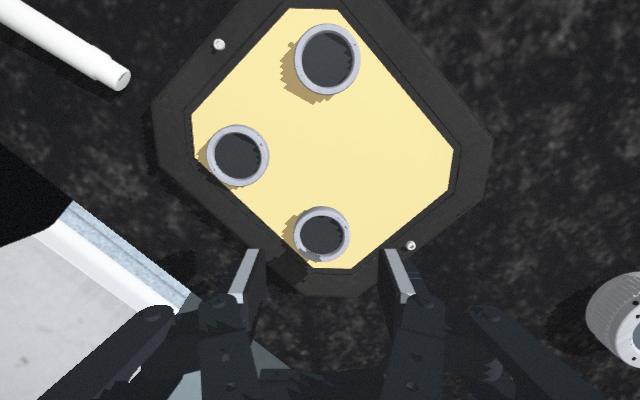

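```bash
python3 -m jog '[[-1.2,0.6,-16,0,0,0,0.45],[0,0,-20,0,0,0,0.45],[0,0,0,0,0,0,0.45],[0,0,0,0,0,0,0.45]]'
```

```text
time: 13.15
tcp_pos: [459.0, 188.8, 20.5]
tool_rot: [[0.706, 0.0, 0.708], [-0.708, 0.0, 0.706], [0.0, -1.0, 0.0]]
ft_force: [0.3, -0.2, -0.2]
opening: 46.9
```

```bash
python3 -m jog '[[0,0,-0.5,0,0,0,0.9],[0,0,0,0,0,0,0.9],[0,0,0,0,0,0,0.9],[0,0,0,0,0,0,0.9]]'; python3 -m jog '[[0,0,15,0,0,0,0.9],[0,0,30,0,0,0,0.9],[10,-10,40,0,0,0,0.9],[10,-45,0,0,0,0,0.9],[5,-55,0,0,0,0,0.9]]'
```

```text
time: 13.65
tcp_pos: [459.2, 189.0, 20.6]
tool_rot: [[0.707, 0.001, 0.708], [-0.708, -0.0, 0.707], [0.001, -1.0, 0.001]]
ft_force: [-3.8, -1.7, 15.1]
opening: 26.9
time: 14.28
tcp_pos: [484.5, 78.3, 106.1]
tool_rot: [[0.708, 0.002, 0.706], [-0.706, 0.0, 0.708], [0.001, -1.0, 0.002]]
ft_force: [1.6, -0.4, -0.3]
opening: 26.8
```

```bash
python3 -m jog '[[3,-55,0,0,0,0,0.9],[3,-55,0,0,0,0,0.9],[3,-55,0,0,0,0,0.9],[3,-55,0,0,0,0,0.9],[3,-52,0,0,0,0,0.9]]';python3 -m jog '[[3,-35,0,0,0,0,0.9],[0,0,0,0,0,0,0.9],[0,0,0,0,0,0,0.9],[0,0,0,0,0,0,0.9]]'; python3 - <<'E'
from h import *
s=manip.read_state();d=get_image('wrist')
print(s['tcp_pos'],s['joints'])
T=s['tcp_pos']
im=cv2.resize(d['image'][220:310,260:390,::-1],None,fx=5,fy=5,interpolation=cv2.INTER_CUBIC)
for z,col in((3.4,(0,0,255)),(-4.6,(0,255,0))): circ(im,d,s,[T[0],T[1],T[2]+z],16 if z>0 else 14.5,5,(260,220),col)
glass(d,s,[(321,266)],T[2]+4,30)
cv2.imwrite('pics/s.png',im)
E
```

```text
time: 14.9
tcp_pos: [498.8, -195.1, 105.8]
tool_rot: [[0.706, 0.001, 0.708], [-0.708, -0.0, 0.706], [0.001, -1.0, 0.0]]
ft_force: [1.1, 0.4, 0.6]
opening: 27.0
time: 15.4
tcp_pos: [502.0, -226.9, 105.1]
tool_rot: [[0.708, 0.0, 0.706], [-0.706, 0.0, 0.708], [0.0, -1.0, 0.0]]
ft_force: [0.0, -0.3, -0.8]
opening: 26.6
[ 501.96 -226.93  105.07] [ 0.79  0.5  -0.53  1.89  0.33  0.84 -0.69]
[321.34 266.47] [ 296  245   52   44 1808] [ 501.37 -225.72  109.07]
```

View pics/s.png

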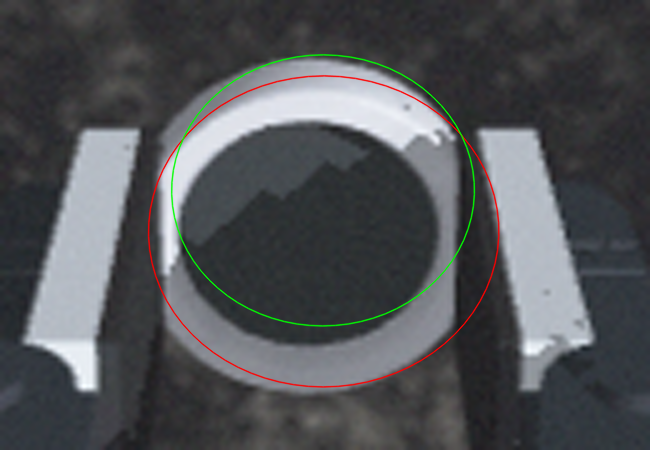

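The second filter sits in the hand exactly as the first did, so I'll use the same proven TCP point (537.45, −195.65).

```bash
python3 -m jog '[[18,16,-10,0,0,0,0.9],[17.5,15.3,-15,0,0,0,0.9],[0,0,-12,0,0,0,0.9],[0,0,0,0,0,0,0.9],[0,0,0,0,0,0,0.9]]'
```

```text
time: 16.08
tcp_pos: [537.0, -197.3, 68.1]
tool_rot: [[0.706, 0.0, 0.708], [-0.708, -0.0, 0.706], [0.0, -1.0, -0.0]]
ft_force: [0.1, -0.2, -0.1]
opening: 26.6
```

```bash
python3 -m jog '[[0.4,1.6,-4,0,0,0,0.9],[0,0,-2.5,0,0,0,0.9],[0,0,0,0,0,0,0.9],[0,0,0,0,0,0,0.9]]'; python3 - <<'E'
from h import *
s=manip.read_state();d=get_image('wrist')
print(s['tcp_pos'],s['ft_force'])
im=cv2.resize(d['image'][190:320,230:420,::-1],None,fx=4.2,fy=4.2,interpolation=cv2.INTER_CUBIC)
cv2.imwrite('pics/t.png',im)
E
```

```text
time: 16.58
tcp_pos: [537.7, -195.2, 61.2]
tool_rot: [[0.707, -0.0, 0.708], [-0.708, 0.0, 0.707], [-0.0, -1.0, 0.0]]
ft_force: [0.1, -0.2, 0.1]
opening: 26.8
[ 537.7  -195.21   61.22] [ 0.14 -0.23  0.14]
```

View pics/t.png

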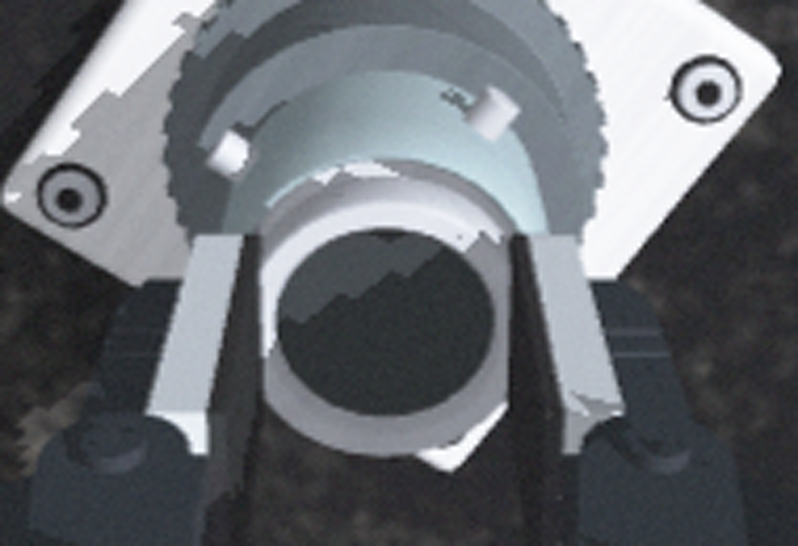

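```bash
python3 -m jog '[[-0.2,-0.4,-1.2,0,0,0,0.9],[0,0,-1,0,0,0,0.9],[0,0,0,0,0,0,0.9]]'; python3 -m jog '[[0,0,-1,0,0,0,0.9],[0,0,-0.8,0,0,0,0.9],[0,0,0,0,0,0,0.9]]'
```

```text
time: 17.0
tcp_pos: [537.4, -195.6, 58.9]
tool_rot: [[0.707, -0.0, 0.708], [-0.708, 0.0, 0.707], [-0.0, -1.0, -0.0]]
ft_force: [0.4, 0.8, -0.2]
opening: 26.5
time: 17.38
tcp_pos: [537.5, -195.5, 57.1]
tool_rot: [[0.707, -0.0, 0.708], [-0.708, 0.0, 0.707], [-0.0, -1.0, -0.0]]
ft_force: [-0.6, -0.6, -0.1]
opening: 26.8
```

```bash
python3 -m jog '[[0,0,-0.5,0,0,0,0.7],[0,0,0,0,0,0,0.5],[0,0,0,0,0,0,0.4],[-10,-10,30,0,0,0,0.3],[-10,-10,20,0,0,0,0.15]]'; python3 -m jog '[[0,0,0,0,0,0,0.1],[0,0,0,0,0,0,0.1]]'; python3 - <<'E'
from h import *
s=manip.read_state();d=get_image('wrist')
print(s['tcp_pos'],s['ft_force'])
im=cv2.resize(d['image'][100:300,200:440,::-1],None,fx=3,fy=3,interpolation=cv2.INTER_CUBIC)
c=[536.3,-194.9]
circ(im,d,s,[*c,59],16,3,(200,100),(0,0,255));circ(im,d,s,[*c,56],18,3,(200,100),(0,255,0))
cv2.imwrite('pics/u.png',im)
E
```

```text
time: 18.0
tcp_pos: [517.5, -215.7, 107.6]
tool_rot: [[0.707, 0.0, 0.707], [-0.707, -0.0, 0.707], [0.0, -1.0, 0.0]]
ft_force: [0.6, 0.3, 1.1]
opening: 72.7
time: 18.25
tcp_pos: [517.5, -215.3, 106.2]
tool_rot: [[0.707, -0.0, 0.707], [-0.707, 0.0, 0.707], [-0.0, -1.0, -0.0]]
ft_force: [-0.4, 0.6, -0.3]
opening: 77.0
[ 517.47 -215.26  106.2 ] [-0.44  0.58 -0.26]
```

View pics/u.png

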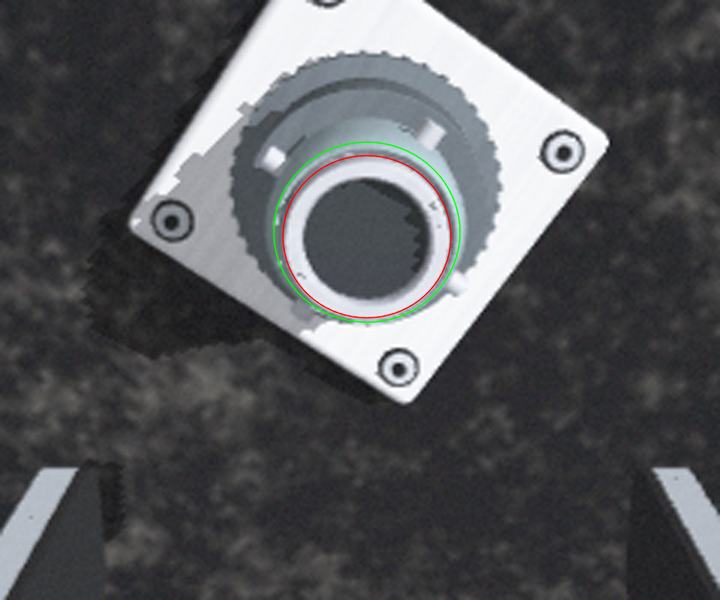

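The overlay at 3 mm proud matches the second filter's rim exactly, so both filters are flat and seated. Next, the collar.

```bash
python3 -m jog '[[0,40,0,0,0,0,0.1],[5,55,0,0,0,0,0.1],[5,55,0,0,0,0,0.1],[6,40,0,0,0,0,0.1],[0,0,0,0,0,0,0.1]]'; python3 -m jog '[[0,0,0,0,0,0,0.1]]'; python3 - <<'E'
from h import *
s=manip.read_state();d=get_image('wrist')
print(s['tcp_pos'],s['joints'],s['qvel'].round(2))
cv2.imwrite('pics/v.png',d['image'][:,:,::-1])
E
```

```text
time: 18.92
tcp_pos: [533.5, -21.5, 106.2]
tool_rot: [[0.711, -0.001, 0.703], [-0.703, 0.002, 0.711], [-0.002, -1.0, 0.001]]
ft_force: [0.7, -0.8, -0.6]
opening: 77.2
time: 19.05
tcp_pos: [533.3, -25.7, 106.1]
tool_rot: [[0.707, -0.001, 0.707], [-0.707, 0.0, 0.707], [-0.001, -1.0, -0.001]]
ft_force: [0.1, -0.2, -0.3]
opening: 77.0
[533.27 -25.69 106.06] [ 0.45  0.48 -0.57  1.93  0.34  0.83 -1.09] [ 0.02 -0.01  0.01  0.   -0.    0.    0.  ]
```

View pics/v.png

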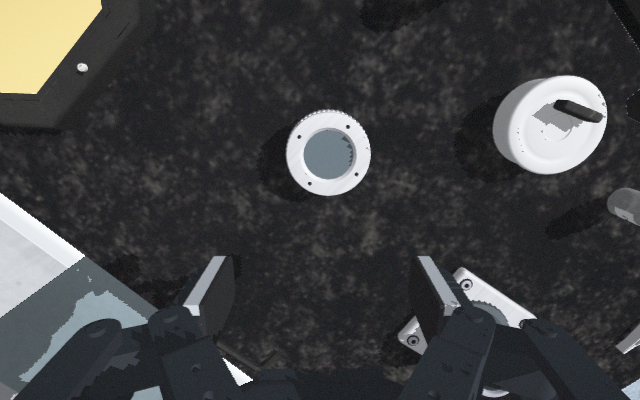

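```bash
python3 - <<'E'
from h import *
s=manip.read_state();d=get_image('wrist')
im=d['image']; g=cv2.cvtColor(im,cv2.COLOR_RGB2GRAY)
b=((g>170)).astype(np.uint8); m=np.zeros_like(b); cv2.circle(m,(329,154),60,1,-1); b*=m
cn=max(cv2.findContours(b,cv2.RETR_EXTERNAL,cv2.CHAIN_APPROX_NONE)[0],key=cv2.contourArea)
e=cv2.fitEllipse(cn);print(e, w(d,*e[0],26,s))
c=w(d,329,154,26,s);print(c,s['tcp_pos'])
o=cv2.resize(im[90:220,230:420,::-1],None,fx=4.2,fy=4.2,interpolation=cv2.INTER_CUBIC)
circ(o,d,s,c,28.5,4.2,(230,90),(0,0,255)); circ(o,d,s,[c[0],c[1],0],28.5,4.2,(230,90),(0,255,0))
cv2.imwrite('pics/w.png',o)
E
```

```text
((327.5167541503906, 152.1096954345703), (83.02017211914062, 84.28116607666016), 12.678915023803711) [561.31  -2.21  26.  ]
[561.11  -3.79  26.  ] [533.27 -26.29 106.16]
```

View pics/w.png

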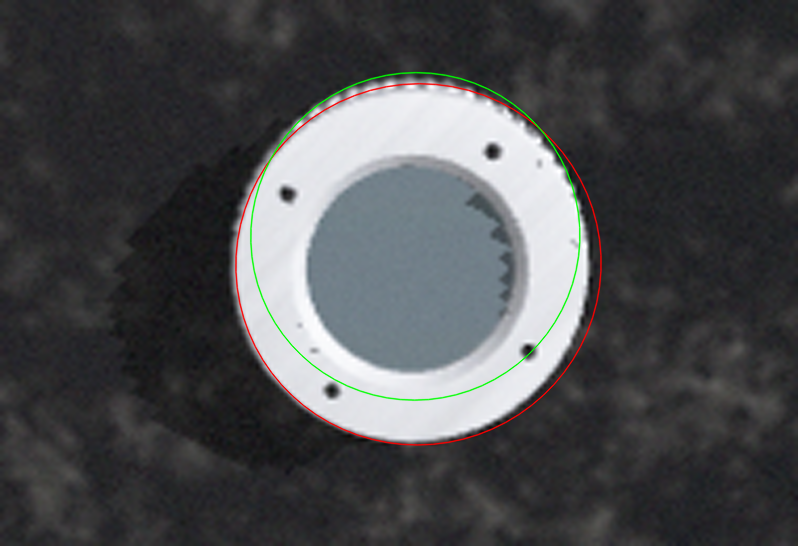

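```bash
python3 -m jog '[[14.5,11.4,-20,0,0,0,0.1],[14.4,11.4,-25,0,0,0,0.1],[0,0,0,0,0,0,0.1],[0,0,0,0,0,0,0.1]]'; python3 - <<'E'
from h import *
s=manip.read_state();d=get_image('wrist')
print(s['tcp_pos'])
cv2.imwrite('pics/x.png',d['image'][:,:,::-1])
g=cv2.cvtColor(d['image'],cv2.COLOR_RGB2GRAY)
print(px(d,[561.1,-2.5,26],s))
E
```

```text
time: 19.65
tcp_pos: [562.1, -3.6, 62.1]
tool_rot: [[0.706, -0.0, 0.708], [-0.708, -0.0, 0.706], [-0.0, -1.0, -0.0]]
ft_force: [1.0, 0.1, 0.9]
opening: 76.9
[562.14  -3.59  62.07]
[320.94 231.32]
```

View pics/x.png

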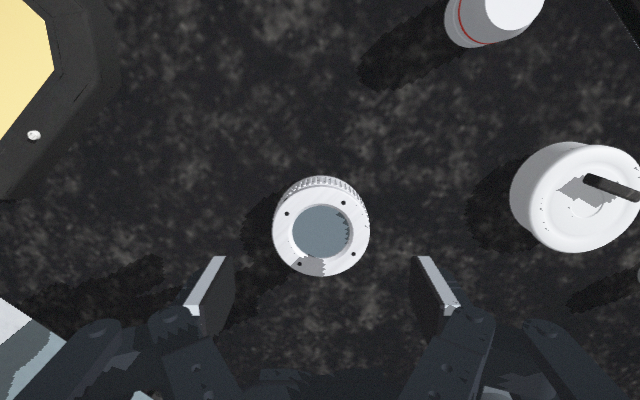

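```bash
python3 -m jog '[[0,0,-30,0,0,0,0.1],[0,0,-20,0,0,0,0.1],[0,0,-9,0,0,0,0.1],[0,0,0,0,0,0,0.1],[0,0,0,0,0,0,0.1]]'
```

```text
time: 20.32
tcp_pos: [562.8, -2.7, 3.4]
tool_rot: [[0.707, 0.001, 0.708], [-0.708, 0.0, 0.707], [0.001, -1.0, 0.001]]
ft_force: [-0.6, 1.3, -0.5]
opening: 76.7
```

```bash
python3 -m jog '[[0,0,0,0,0,0,0.6],[0,0,0,0,0,0,0.6],[0,0,0,0,0,0,0.8],[0,0,0,0,0,0,0.8],[0,0,0,0,0,0,0.8]]'; python3 - <<'E'
from h import *
s=manip.read_state();d=get_image('wrist')
print(s['tcp_pos'],s['ft_force'],s['ft_torque'])
cv2.imwrite('pics/y.png',d['image'][:,:,::-1])
E
```

```text
time: 20.95
tcp_pos: [562.8, -2.8, 3.6]
tool_rot: [[0.707, 0.001, 0.708], [-0.708, -0.0, 0.707], [0.001, -1.0, 0.0]]
ft_force: [-3.8, -1.0, 11.9]
opening: 54.3
[562.76  -2.79   3.6 ] [-3.78 -1.   11.85] [-0.12  0.89 -0.04]
```

View pics/y.png

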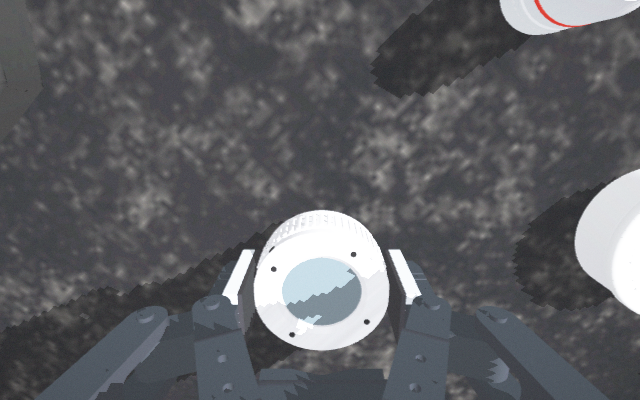

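```bash
python3 -m jog '[[0,0,20,0,0,0,0.8],[0,0,40,0,0,0,0.8],[-4,-25,45,0,0,0,0.8],[-8,-50,0,0,0,0,0.8],[-8,-50,0,0,0,0,0.8]]';python3 -m jog '[[-8,-40,0,0,0,0,0.8],[-10,-30,0,0,0,0,0.8],[0,0,0,0,0,0,0.8],[0,0,0,0,0,0,0.8]]'; python3 - <<'E'
from h import *
s=manip.read_state();d=get_image('wrist')
print(s['tcp_pos'],s['ft_force'],s['joints'])
cv2.imwrite('pics/z.png',d['image'][:,:,::-1])
im=d['image']; g=cv2.cvtColor(im,cv2.COLOR_RGB2GRAY)
T=s['tcp_pos']
o=cv2.resize(im[190:370,230:420,::-1],None,fx=4,fy=3.3333,interpolation=cv2.INTER_CUBIC)
o=cv2.resize(im[200:350,230:420,::-1],None,fx=4,fy=4,interpolation=cv2.INTER_CUBIC)
circ(o,d,s,[T[0]-1.1,T[1]+.7,T[2]+22.4],28.5,4,(230,200),(0,0,255)); circ(o,d,s,[T[0]-1.1,T[1]+.7,T[2]-3.6],28.5,4,(230,200),(0,255,0))
cv2.imwrite('pics/z2.png',o)
E
```

```text
time: 21.62
tcp_pos: [542.5, -129.2, 109.6]
tool_rot: [[0.707, 0.002, 0.707], [-0.707, -0.001, 0.707], [0.002, -1.0, 0.001]]
ft_force: [1.4, -1.4, -0.8]
opening: 54.5
time: 22.12
tcp_pos: [524.7, -197.2, 108.5]
tool_rot: [[0.707, 0.001, 0.707], [-0.707, 0.0, 0.707], [0.0, -1.0, 0.001]]
ft_force: [0.2, -0.1, -0.9]
opening: 54.6
[ 524.69 -197.17  108.52] [ 0.18 -0.09 -0.86] [ 0.73  0.51 -0.54  1.86  0.34  0.86 -0.77]
```

View pics/z.png

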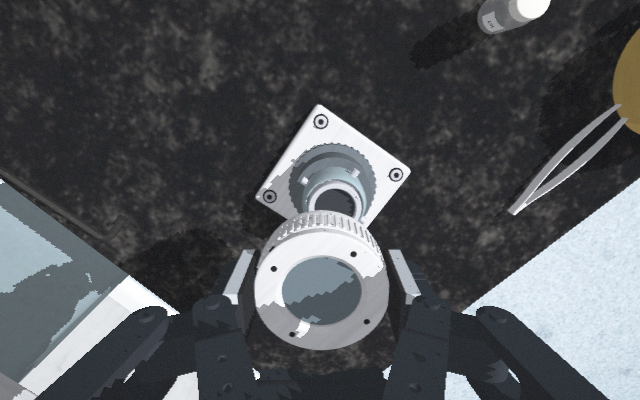

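View pics/z2.png

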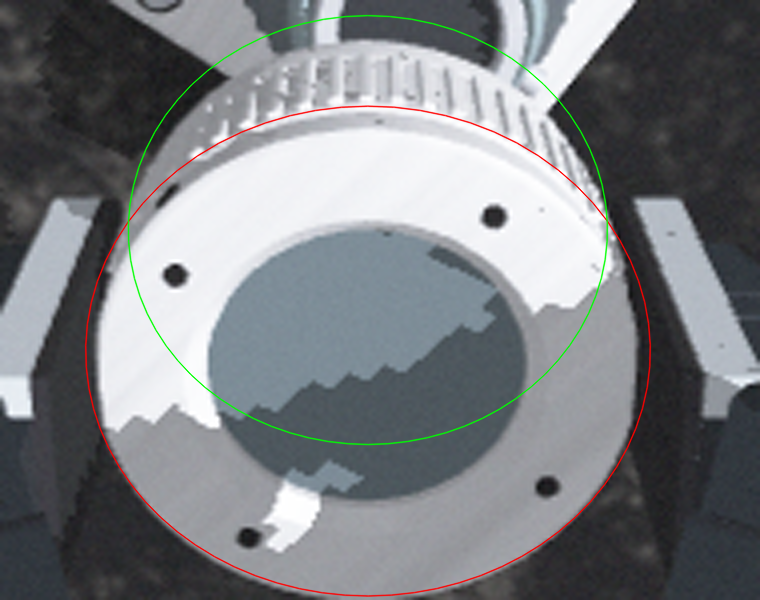

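```bash
python3 - <<'E'
from h import *
s=manip.read_state();d=get_image('wrist')
T=s['tcp_pos'];A=s['tool_rot'];print(T)
g=cv2.cvtColor(d['image'],cv2.COLOR_RGB2GRAY)
P=[]
for a,b in((176,275),(494,216),(547,487),(248,538)):
    u0=230+a/4-.4;v0=200+b/4-.4
    x,y=int(round(u0)),int(round(v0)); W=g[y-5:y+6,x-5:x+6].astype(float)
    k=np.clip(np.median(W)-20-W,0,None); yy,xx=np.mgrid[-5:6,-5:6]
    u,v=x+(k*xx).sum()/k.sum(), y+(k*yy).sum()/k.sum()
    p=w(d,u,v,T[2]+22.4,s); P.append(p); print((u,v),p-T, A.T@(p-T))
P=np.array(P); c=P.mean(0); print('centre tool',A.T@(c-T), np.linalg.norm(P-c,axis=1))
E
```

```text
[ 524.82 -196.78  108.37]
(np.float64(273.3519491896627), np.float64(268.3902759526938)) [-7.22 21.43 22.4 ] [-20.24 -22.4   10.08]
(np.float64(353.0501369285865), np.float64(253.7634295344428)) [19.47  3.82 22.4 ] [ 11.09 -22.39  16.48]
(np.float64(366.33347998240214), np.float64(321.23537175538934)) [  1.86 -22.89  22.4 ] [ 17.5  -22.4  -14.87]
(np.float64(291.724012709941), np.float64(333.97049477984564)) [-24.83  -5.28  22.4 ] [-13.83 -22.42 -21.27]
centre tool [ -1.37 -22.4   -2.39] [22.62 22.62 22.62 22.62]
```

```bash
python3 -m jog '[[7,1.3,-10,0,0,0,0.8],[7.2,1.3,-15,0,0,0,0.8],[0,0,-8,0,0,0,0.8],[0,0,0,0,0,0,0.8],[0,0,0,0,0,0,0.8]]'; python3 - <<'E'
from h import *
s=manip.read_state();d=get_image('wrist')
print(s['tcp_pos'],s['ft_force'],s['joints'])
cv2.imwrite('pics/aa.png',d['image'][:,:,::-1])
E
```

```text
time: 22.85
tcp_pos: [538.6, -195.2, 74.8]
tool_rot: [[0.707, -0.0, 0.708], [-0.708, -0.0, 0.707], [-0.0, -1.0, -0.0]]
ft_force: [-0.1, -0.3, 0.7]
opening: 54.7
[ 538.58 -195.17   74.79] [-0.11 -0.34  0.68] [ 0.69  0.58 -0.52  1.85  0.38  0.81 -0.8 ]
```

View pics/aa.png

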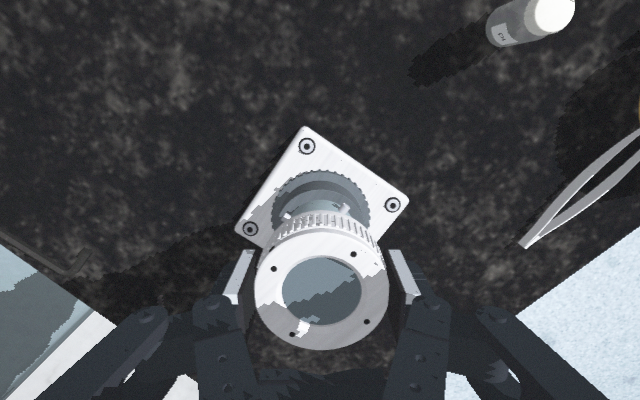

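```bash
python3 -m jog '[[0.3,1.0,-6,0,0,0,0.8],[0,0,-6,0,0,0,0.8],[0,0,0,0,0,0,0.8],[0,0,0,0,0,0,0.8]]'; python3 -m jog '[[0,0,-3,0,0,0,0.8],[0,0,-2,0,0,0,0.8],[0,0,0,0,0,0,0.8]]'
```

```text
time: 23.4
tcp_pos: [538.9, -194.2, 62.7]
tool_rot: [[0.707, -0.0, 0.708], [-0.708, 0.0, 0.707], [-0.0, -1.0, -0.0]]
ft_force: [0.9, 0.4, -0.1]
opening: 54.7
time: 23.78
tcp_pos: [538.8, -194.1, 57.5]
tool_rot: [[0.707, -0.0, 0.707], [-0.707, 0.0, 0.707], [-0.0, -1.0, -0.0]]
ft_force: [-0.2, 1.1, -0.7]
opening: 54.6
```

```bash
python3 -m jog '[[0,0,-2,0,0,0,0.8],[0,0,-2,0,0,0,0.8],[0,0,0,0,0,0,0.8]]'; python3 -m jog '[[0,0,-1.5,0,0,0,0.8],[0,0,-1,0,0,0,0.8],[0,0,0,0,0,0,0.8]]'
```

```text
time: 24.15
tcp_pos: [538.8, -194.1, 53.5]
tool_rot: [[0.707, -0.0, 0.708], [-0.708, 0.0, 0.707], [-0.0, -1.0, -0.0]]
ft_force: [-0.2, 0.0, -1.8]
opening: 54.6
time: 24.52
tcp_pos: [538.8, -194.1, 51.1]
tool_rot: [[0.707, -0.0, 0.708], [-0.708, 0.0, 0.707], [-0.0, -1.0, -0.0]]
ft_force: [0.3, -0.5, -0.7]
opening: 54.6
```

```bash
python3 -m jog '[[0,0,-0.5,0,0,0,0.8],[0,0,-0.5,0,0,0,0.8],[0,0,0,0,0,0,0.8]]'; python3 -m jog '[[0,0,-0.5,0,0,0,0.8],[0,0,0,0,0,0,0.8]]'
```

```text
time: 24.9
tcp_pos: [539.0, -194.1, 50.4]
tool_rot: [[0.707, 0.0, 0.708], [-0.708, -0.0, 0.707], [0.0, -1.0, -0.0]]
ft_force: [-2.6, 0.9, 4.7]
opening: 54.9
time: 25.15
tcp_pos: [539.1, -194.2, 50.3]
tool_rot: [[0.707, 0.0, 0.708], [-0.708, -0.0, 0.707], [0.0, -1.0, -0.0]]
ft_force: [-3.6, 1.5, 11.7]
opening: 54.7
```

The skirt rests on the pins at TCP z 50.3, where 50.6 was predicted. I'll ease to a light press, then turn in small steps about the collar axis.

```bash
python3 -m jog '[[0,0,0.4,0,0,0,0.8],[-0.1,0.1,0,0,0,0.04,0.8],[-0.1,0.1,0,0,0,0.04,0.8]]'; python3 -m jog '[[-0.1,0.1,0,0,0,0.04,0.8],[-0.1,0.1,0,0,0,0.04,0.8]]'; python3 -c "
from h import *
s=manip.read_state();print(s['ft_torque'])"
```

```text
time: 25.52
tcp_pos: [539.1, -194.0, 50.4]
tool_rot: [[0.763, 0.001, 0.647], [-0.647, -0.0, 0.763], [0.001, -1.0, 0.0]]
ft_force: [0.3, -0.4, 5.1]
opening: 54.4
time: 25.78
tcp_pos: [538.9, -193.8, 50.4]
tool_rot: [[0.812, 0.001, 0.584], [-0.584, -0.0, 0.812], [0.001, -1.0, 0.0]]
ft_force: [-0.5, 0.7, 6.1]
opening: 54.5
[ 0.03  0.16 -0.01]
```

```bash
for i in 1; do python3 -m jog '[[-0.08,0.05,0,0,0,0.04,0.8],[-0.08,0.05,0,0,0,0.04,0.8]]'; python3 -m jog '[[-0.08,0.05,0,0,0,0.04,0.8],[-0.08,0.05,0,0,0,0.04,0.8]]'; done
```

```text
time: 26.02
tcp_pos: [538.7, -193.7, 50.4]
tool_rot: [[0.856, 0.001, 0.517], [-0.517, -0.0, 0.856], [0.001, -1.0, 0.0]]
ft_force: [0.3, -0.3, 5.9]
opening: 54.5
time: 26.28
tcp_pos: [538.6, -193.6, 50.4]
tool_rot: [[0.895, 0.001, 0.447], [-0.447, -0.0, 0.895], [0.001, -1.0, 0.0]]
ft_force: [-0.0, 0.5, 6.0]
opening: 54.7
```

```bash
python3 -m jog '[[-0.09,0.04,0,0,0,0.04,0.8],[-0.09,0.04,0,0,0,0.04,0.8]]'
```

```text
time: 26.52
tcp_pos: [538.4, -193.5, 50.4]
tool_rot: [[0.928, 0.001, 0.374], [-0.374, -0.0, 0.928], [0.001, -1.0, 0.0]]
ft_force: [0.1, 0.9, 5.9]
opening: 54.6
```

```bash
python3 -m jog '[[-0.09,0.03,0,0,0,0.04,0.8],[-0.09,0.03,0,0,0,0.04,0.8]]'; python3 -m jog '[[-0.1,0.02,0,0,0,0.04,0.8],[-0.1,0.02,0,0,0,0.04,0.8]]'
```

```text
time: 26.78
tcp_pos: [538.2, -193.4, 50.4]
tool_rot: [[0.954, 0.001, 0.298], [-0.298, -0.0, 0.954], [0.001, -1.0, 0.0]]
ft_force: [0.4, 0.7, 6.5]
opening: 54.5
time: 27.02
tcp_pos: [538.0, -193.4, 50.4]
tool_rot: [[0.975, 0.001, 0.221], [-0.221, -0.0, 0.975], [0.001, -1.0, 0.0]]
ft_force: [-0.9, -0.1, 6.5]
opening: 54.5
```

```bash
python3 -m jog '[[-0.1,0.01,0,0,0,0.04,0.8],[-0.1,0.01,0,0,0,0.04,0.8]]';python3 -c "
from h import *
s=manip.read_state();print(s['ft_torque'],s['joints'])"
```

```text
time: 27.28
tcp_pos: [537.8, -193.3, 50.4]
tool_rot: [[0.99, 0.001, 0.143], [-0.143, -0.0, 0.99], [0.001, -1.0, -0.0]]
ft_force: [-0.3, 0.3, 6.9]
opening: 54.3
[ 0.11  0.12 -0.06] [ 0.79  0.65 -0.65  1.86  0.53  0.81 -0.28]
```

```bash
python3 -m jog '[[-0.1,0,0,0,0,0.04,0.8],[-0.1,0,0,0,0,0.04,0.8]]'; python3 -m jog '[[-0.1,-0.01,0,0,0,0.04,0.8],[-0.1,-0.01,0,0,0,0.04,0.8]]'
```

```text
time: 27.52
tcp_pos: [537.6, -193.4, 50.4]
tool_rot: [[0.998, 0.001, 0.063], [-0.063, -0.0, 0.998], [0.001, -1.0, -0.0]]
ft_force: [-1.4, 1.4, 6.2]
opening: 54.4
time: 27.78
tcp_pos: [537.4, -193.3, 50.4]
tool_rot: [[1.0, 0.001, -0.017], [0.017, -0.0, 1.0], [0.001, -1.0, -0.0]]
ft_force: [0.5, 1.0, 7.3]
opening: 54.5
```

```bash
python3 -m jog '[[-0.1,-0.02,0,0,0,0.04,0.8],[-0.1,-0.02,0,0,0,0.04,0.8]]'; python3 - <<'E'
from h import *
s=manip.read_state();d=get_image('wrist')
print(s['tcp_pos'],s['ft_force'],s['ft_torque'])
cv2.imwrite('pics/bb.png',d['image'][:,:,::-1])
E
```

```text
time: 28.02
tcp_pos: [537.3, -193.4, 50.4]
tool_rot: [[0.995, 0.001, -0.097], [0.097, -0.0, 0.995], [0.001, -1.0, -0.0]]
ft_force: [-0.2, 0.2, 6.3]
opening: 54.8
[ 537.26 -193.4    50.41] [-0.19  0.21  6.27] [ 0.16 -0.02 -0.1 ]
```

View pics/bb.png

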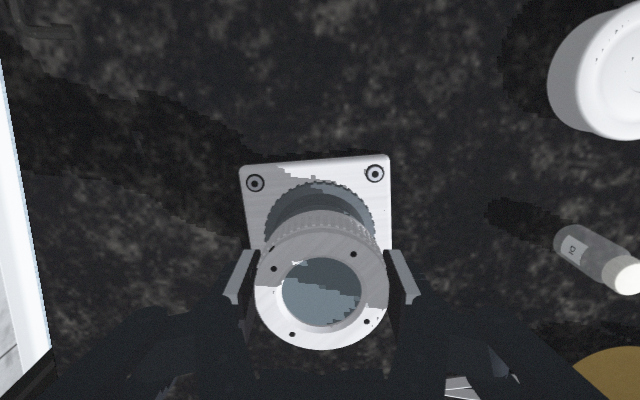

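The dots are still at the same image positions, so the collar is turning with the gripper: about 50° done, 6 N press. I'm carrying on.

```bash
python3 -m jog '[[-0.1,-0.03,0,0,0,0.04,0.8],[-0.1,-0.03,0,0,0,0.04,0.8]]'; python3 -m jog '[[-0.1,-0.03,0,0,0,0.04,0.8],[-0.1,-0.03,0,0,0,0.04,0.8]]'
```

```text
time: 28.32
tcp_pos: [536.9, -193.4, 50.2]
tool_rot: [[0.984, 0.001, -0.176], [0.176, 0.0, 0.984], [0.001, -1.0, -0.0]]
ft_force: [1.0, 0.4, 2.6]
opening: 54.4
time: 28.58
tcp_pos: [536.0, -193.6, 49.8]
tool_rot: [[0.967, -0.001, -0.254], [0.254, 0.0, 0.967], [-0.001, -1.0, 0.0]]
ft_force: [0.4, -0.1, -1.6]
opening: 54.5
```

```bash
python3 -m jog '[[-0.09,-0.04,0,0,0,0.04,0.8],[-0.09,-0.04,0,0,0,0.04,0.8]]'
```

```text
time: 28.82
tcp_pos: [536.1, -193.7, 50.0]
tool_rot: [[0.944, -0.0, -0.33], [0.33, -0.0, 0.944], [-0.0, -1.0, 0.0]]
ft_force: [-0.6, 0.7, -1.2]
opening: 54.5
```

```bash
python3 -m jog '[[-0.08,-0.05,0,0,0,0.04,0.8],[-0.08,-0.05,0,0,0,0.04,0.8]]'
```

```text
time: 29.08
tcp_pos: [536.0, -193.7, 50.1]
tool_rot: [[0.914, -0.0, -0.405], [0.405, -0.0, 0.914], [-0.0, -1.0, -0.0]]
ft_force: [0.1, -0.0, -0.6]
opening: 54.4
```

The press force vanished near 60–64°, so the keyways found the pins. I'll check whether I overshot.

```bash
python3 - <<'E'
from h import *
s=manip.read_state();d=get_image('wrist')
print(s['tcp_pos'],s['ft_force'],s['ft_torque'])
cv2.imwrite('pics/cc.png',d['image'][:,:,::-1])
E
```

```text
[ 536.05 -193.72   50.05] [ 0.11 -0.02 -0.57] [0.01 0.06 0.05]
```

View pics/cc.png

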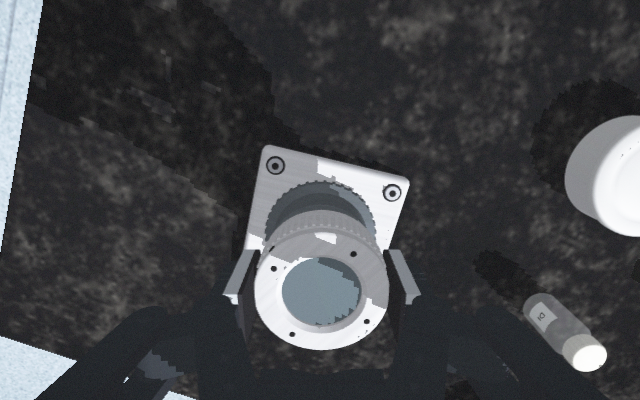

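```bash
python3 -m jog '[[0,0,-0.5,0,0,0,0.8],[0,0,0,0,0,0,0.8]]'
```

```text
time: 29.38
tcp_pos: [536.0, -193.7, 49.5]
tool_rot: [[0.916, -0.0, -0.402], [0.402, -0.0, 0.916], [-0.0, -1.0, -0.0]]
ft_force: [0.9, 0.2, -0.8]
opening: 54.6
```

```bash
python3 -m jog '[[0,0,-0.5,0,0,0,0.8],[0,0,-0.5,0,0,0,0.8],[0,0,0,0,0,0,0.8]]'; python3 -c "
from h import *
s=manip.read_state();print(s['ft_torque'])"
```

```text
time: 29.75
tcp_pos: [536.0, -193.7, 48.5]
tool_rot: [[0.916, -0.0, -0.402], [0.402, -0.0, 0.916], [-0.0, -1.0, -0.0]]
ft_force: [-0.3, -0.3, -1.8]
opening: 55.0
[ 0.02  0.08 -0.02]
```

It moves freely 2 mm below the pin level, so the keyways are on. Lowering to the filters.

```bash
python3 -m jog '[[0,0,-1,0,0,0,0.8],[0,0,-1,0,0,0,0.8],[0,0,0,0,0,0,0.8]]'; python3 -m jog '[[0,0,-1,0,0,0,0.8],[0,0,-1,0,0,0,0.8],[0,0,0,0,0,0,0.8]]';  python3 -c "
from h import *
s=manip.read_state();print(s['ft_torque'])"
```

```text
time: 30.12
tcp_pos: [536.0, -193.7, 46.4]
tool_rot: [[0.916, -0.0, -0.402], [0.402, -0.0, 0.916], [-0.0, -1.0, 0.0]]
ft_force: [-1.6, -0.1, -0.5]
opening: 54.4
time: 30.5
tcp_pos: [536.0, -193.7, 44.5]
tool_rot: [[0.916, -0.0, -0.402], [0.402, -0.0, 0.916], [-0.0, -1.0, 0.0]]
ft_force: [-0.1, 0.1, -1.4]
opening: 54.6
[-0.02  0.07  0.  ]
```

```bash
python3 -m jog '[[0,0,-1,0,0,0,0.8],[0,0,-0.7,0,0,0,0.8],[0,0,0,0,0,0,0.8]]'; python3 -m jog '[[0,0,-0.6,0,0,0,0.8],[0,0,-0.6,0,0,0,0.8],[0,0,0,0,0,0,0.8]]';  python3 -c "
from h import *
s=manip.read_state();print(s['ft_torque'])"
```

```text
time: 30.88
tcp_pos: [536.0, -193.7, 42.8]
tool_rot: [[0.916, -0.0, -0.402], [0.402, -0.0, 0.916], [-0.0, -1.0, 0.0]]
ft_force: [-0.6, -0.5, -0.5]
opening: 54.4
time: 31.25
tcp_pos: [536.1, -193.7, 41.7]
tool_rot: [[0.916, -0.0, -0.402], [0.402, -0.0, 0.916], [-0.0, -1.0, -0.0]]
ft_force: [-2.6, -0.2, 4.8]
opening: 54.9
[0.07 0.52 0.  ]
```

```bash
python3 -m jog '[[0,0,-0.7,0,0,0,0.8],[0,0,-0.6,0,0,0,0.8],[0,0,0,0,0,0,0.8]]'; python3 -m jog '[[0,0,-0.5,0,0,0,0.8],[0,0,-0.5,0,0,0,0.8],[0,0,0,0,0,0,0.8]]';  python3 -c "
from h import *
s=manip.read_state();print(s['ft_torque'])"
```

```text
time: 31.62
tcp_pos: [536.1, -193.7, 40.5]
tool_rot: [[0.916, 0.0, -0.402], [0.402, -0.0, 0.916], [-0.0, -1.0, -0.0]]
ft_force: [-2.2, 0.4, 4.4]
opening: 54.7
time: 32.0
tcp_pos: [536.1, -193.7, 39.6]
tool_rot: [[0.916, 0.0, -0.402], [0.402, -0.0, 0.916], [-0.0, -1.0, -0.0]]
ft_force: [-5.6, 0.2, 9.3]
opening: 54.9
[ 0.12  0.96 -0.07]
```

```bash
python3 -m jog '[[0,0,-0.5,0,0,0,0.8],[0,0,-0.3,0,0,0,0.8],[0,0,0,0,0,0,0.8]]'; python3 -m jog '[[0,0,-0.4,0,0,0,0.8],[0,0,-0.4,0,0,0,0.8],[0,0,0,0,0,0,0.8]]';  python3 -c "
from h import *
s=manip.read_state();print(s['ft_torque'])"
```

```text
time: 32.38
tcp_pos: [536.2, -193.8, 39.5]
tool_rot: [[0.915, 0.0, -0.402], [0.402, -0.001, 0.915], [-0.0, -1.0, -0.001]]
ft_force: [-10.4, 1.4, 22.8]
opening: 54.5
time: 32.75
tcp_pos: [536.3, -193.8, 39.3]
tool_rot: [[0.916, 0.0, -0.402], [0.402, -0.001, 0.916], [-0.0, -1.0, -0.001]]
ft_force: [-14.5, 2.6, 35.9]
opening: 54.9
[ 0.36  3.17 -0.08]
```

Hard stop at z 39.4, which is 11 mm below pin contact as specified, and past the spring. I'll ease to a moderate hold of about 20 N and verify.

```bash
python3 -m jog '[[0,0,0.4,0,0,0,0.8],[0,0,0.4,0,0,0,0.8],[0,0,0,0,0,0,0.8],[0,0,0,0,0,0,0.8]]'; python3 - <<'E'
from h import *
s=manip.read_state();d=get_image('wrist')
T=s['tcp_pos'];A=s['tool_rot'];print(T,s['ft_force'],s['ft_torque'])
cv2.imwrite('pics/dd.png',d['image'][:,:,::-1])
d2=get_image('scene');cv2.imwrite('pics/dd_s.png',cv2.resize(d2['image'][120:320,150:450,::-1],None,fx=2.6,fy=2.6,interpolation=cv2.INTER_CUBIC))
cv2.imwrite('pics/dd_t.png',cv2.resize(get_image('top')['image'][130:280,130:480,::-1],None,fx=2.28,fy=2.28))
E
```

```text
time: 33.25
tcp_pos: [536.2, -193.8, 39.5]
tool_rot: [[0.915, 0.0, -0.402], [0.402, -0.001, 0.915], [-0.0, -1.0, -0.001]]
ft_force: [-9.4, 1.8, 22.6]
opening: 54.7
[ 536.21 -193.75   39.45] [-9.38  1.79 22.58] [ 0.2   2.03 -0.11]
```

View pics/dd.png

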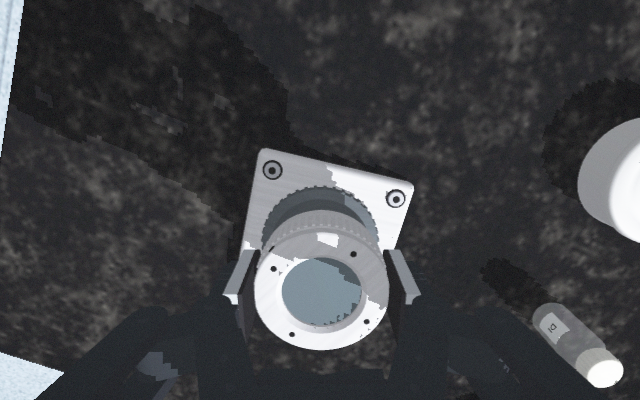

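View pics/dd_s.png

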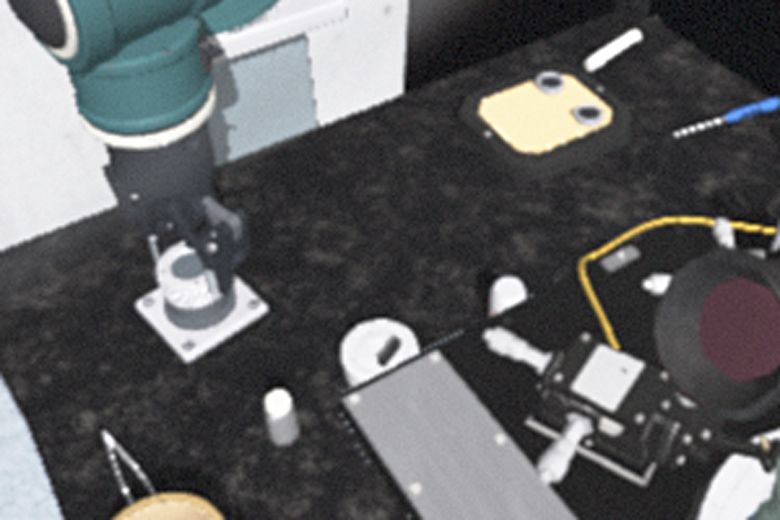

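View pics/dd_t.png

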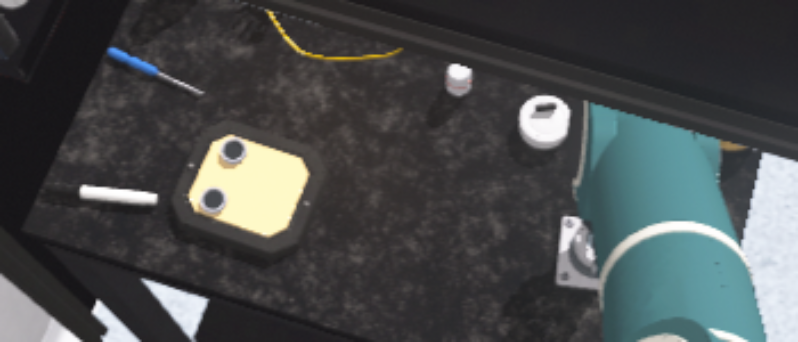

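The collar top works out at 61.9 mm (62 expected). The dots have not moved in the hand, so there is no slip. Two filters remain on the tray, and the bystanders stand where they were. Handing in.

```bash
python3 - <<'E'
from cell import ticket,manip
s=manip.read_state();print(s['time'],s['tcp_pos'],s['ft_force'],s['opening'])
print(ticket.sign_off())
E
```

```text
33.4 [ 536.21812177 -193.72165604   39.43903683] [-8.96244266  0.95966208 22.4453047 ] 54.7563026825474
the job is handed in; nothing more can be done
None
```

The job is done and handed in at 33.4 s. Two filters lie in the bore, and the collar is keyed over the pins and pushed home. The gripper is still holding it there with about 22 N.

**Filters:** Both dropped in with no contact force. With the second one in, its rim matched an outline drawn 3 mm above the mouth, so the two lie flat on each other. The other two are still on the tray pad.

**Turning the collar:** The skirt met the pins at the expected height. I turned it about 69° at roughly 6 N until it dropped freely. The press force vanished at about 60° but I only noticed at 69°. There was no side torque and no slip in the grip. It then met the filters about 8 mm lower.

**Pushed home:** It reached a hard stop 11 mm below pin contact, which puts the collar top at about 61.9 mm against 62 mm expected. Pressing it home briefly took 36 N, which I eased to 22 N.

**Bystanders:** The dish, vial and objective look unmoved in the final pictures; the arm hides the vial in the top view.

**Readings that disagreed:**
- **Finger opening:** it reads low on held parts (54.7 mm on the 57 mm collar, about 27 mm on the 32 mm filters).
- **Side force:** about 9 N remains in the hold.
- **Camera offset:** the wrist camera's calibration is off by about 1.3 mm sideways. I corrected for this by comparing held parts and targets in the same view.

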